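# Load the test fixture behind two unmarked lock screws

## Robot

A 6-joint arm with a two-finger parallel gripper is mounted at the origin on the work surface. World frame = base frame: x ahead of the robot, y to its left, z up, the work surface at z = 0. Lengths are in m, angles in rad, forces in N, time in s.
With the tool pointing down it reaches from about 0.375 to 0.9 m from the base axis. Payload 3.1 kg.
Tool frame: the origin (TCP) lies midway between the tips of the shut fingers; the grasp point (between the pads) lies 19 mm behind it; z points along the fingers, y is the line along which they close (so a half turn about z gives the same grasp; the last joint's range is limited). The gripper opens to 87 mm and grips with 3 to 60 N. Pads are 19 mm wide; open, the fingers measure 117 mm over their backs; the gripper's body (75 mm by 190 mm) begins 51 mm behind the grasp point.
Start: joints at [-1.438, 0.527, 1.433, -0, 1.181, -0.178], TCP at [0.191, -0.595, 0.223] pointing down, gripper open.
Joint ranges: [-3.08, 3.08], [-0.75, 2.2], [0.22, 2.44], [-1.43, 4.57], [0, 2.65], [-2.85, 2.85]. Speed limits (rad/s): [2.79, 2.79, 3.14, 3.14, 3.14, 3.14].

## Interface

Orientations are given as a unit quaternion [w, x, y, z].
In Python, from workcell import robot gives the robot as it stands.
- The arm moves only by the tool apply_moves, never from a script. Its argument "deltas" is a list of rows, each an object with "gripper": the opening, from -1 (shut) to 1 (fully open), so that 0 is half open; "travel": the shift along the tool's x, y, z in cm, a list of three; "turn": the turn, a rotation vector about the tool's x, y, z in units of 5 degrees (1.0 is 5 degrees), a list of three. A call has 1 to 20 rows; each row shifts and turns the commanded pose from where the row before left it, along the tool's axes as they then stand; what a row does not reach is not made up. A row lasts 1/10 s, in which the tool goes at most 50 mm and 8.59 degrees, less where a joint would pass 70% of its speed; a pose out of reach is approached as far as the arm can. A call is refused whole if a number of a shift passes 5 or a number of a turn 1, either way. A call with a gripper value outside its range is refused whole. The fingers move at their own pace and stop on an object; the grip force is fixed at half the most. Time passes only in rows, so rows that do not move let the fingers close. It gives the time, the measured TCP pose, the force, the opening and the grip force at its end, in the units of the state.
- robot.state(): the state, without advancing time (a new reading comes with each control period).
- robot.grab_frame(name): name is "scene" or "side" or "wrist"; returns the picture (384x512x3 uint8, red, green, blue); there is no depth.
- robot.camera_params(name): a dict with "intrinsics" (3x3 intrinsics, pixels), "k1" (the pictures are not rectified: a ray, as slopes to the right and down, at radius r is drawn at 1 + k1 r^2 times it, then the intrinsics apply), "eye" and "attitude" of the camera in the world. Camera axes: x right, y up, looking along -z (the intrinsics and any distortion apply to the point x, -y, -z); pixel columns grow to the right and rows downward; lengths in m; the calibration is good to about 2 mm. A picture is of the moment at which its call begins: read the wrist's pose just before it. camera_params takes no time and is no camera call; for the wrist camera it gives the pose at the moment of the call.
- robot.hand_in(): hands the job in; it is judged then, once.
The state is a dict: "clock": time; "q": joint angles; "dq": joint speeds; "effort": joint torques, N m; "position": TCP position; "orientation": TCP orientation; "force": force on the tool from outside, world axes, zero at the start; "torque": the same for the moment, N m; "opening": finger opening in m; "grasp_force": force on a finger pad.
Only numpy, scipy, OpenCV 4.12 (cv2) and the standard library are available. Lean on these libraries where they do the work, as an engineer would, in place of code of your own. Each camera call takes 0.05 s, during which the arm holds its last target. There are 200 camera calls.

## Task

Undo both lock screws of the test fixture all the way (one of them has a reverse thread and is not marked, so try each both ways and feel which gives), draw the carrier right out from under the bridge by its yellow handle, and put every test module lying on the bench into a slot of its own, heat-sink bar up and right down on the slot's floor. Then push the loaded carrier fully home under the bridge and screw both locks down tight again. Do not disturb the spool, the bowl or the screwdriver.

Things in the scene. Friction and masses are not known exactly. Their poses are not given: they have to be found in the camera images.
- fixture: fixed: black base plate 250 x 290 x 10 mm, two rails along y, and an aluminium bridge across (70 mm deep, centred at y = +80 mm, underside 78, top 90 mm above the bench) with a lock screw 90 mm either side of its middle. Origin: on the bench midway between the rails, +y from loading end to bridge. Carrier home: its origin at y = +80 to +82 mm (back stops); drawn out: about -70 (front stops at -76)
- carrier: loose blue sliding carrier 200 x 100 mm, 0.6 kg, on the base plate between the rails (2 mm play a side), three slots side by side across x. Origin: centre of its underside, 10 mm above the bench; y along the slide like the fixture's. Walls 18 mm above the underside, 4 mm thick. A gap in each side flange takes a lock pin when home (4 mm spare each way)
- carrier_handle (a point): grip point on the carrier's tall yellow handle, 88 mm from the carrier's origin towards -y: upright block 14 mm thick (across x), 40 mm long (along y), its top 18 mm above this point and 92 mm above the bench. This point lies 74 mm above the bench
- slot1 (a point): centre of the floor of slot 1 in the carrier (floor 6 mm above the carrier's underside, walls 12 mm higher); the slot is 48 mm across x and 92 mm along y, open above
- slot2 (a point): centre of the floor of slot 2 in the carrier (floor 6 mm above the carrier's underside, walls 12 mm higher); the slot is 48 mm across x and 92 mm along y, open above
- slot3 (a point): centre of the floor of slot 3 in the carrier (floor 6 mm above the carrier's underside, walls 12 mm higher); the slot is 48 mm across x and 92 mm along y, open above
- module1: loose test module (may be absent): white case 42 mm (x) x 84 mm (y) x 28 mm high, about 0.2 kg, with a dark upright heat-sink bar on top, 14 mm thick (x), 64 mm long (y), 28 mm tall, by which it is picked up; 56 mm high overall. Origin: centre of its underside; z up, y along its length. Starts lying on the bench, bar up. Either way round fits any slot
- module2: loose test module (may be absent): white case 42 mm (x) x 84 mm (y) x 28 mm high, about 0.2 kg, with a dark upright heat-sink bar on top, 14 mm thick (x), 64 mm long (y), 28 mm tall, by which it is picked up; 56 mm high overall. Origin: centre of its underside; z up, y along its length. Starts lying on the bench, bar up. Either way round fits any slot
- module3: loose test module (may be absent): white case 42 mm (x) x 84 mm (y) x 28 mm high, about 0.2 kg, with a dark upright heat-sink bar on top, 14 mm thick (x), 64 mm long (y), 28 mm tall, by which it is picked up; 56 mm high overall. Origin: centre of its underside; z up, y along its length. Starts lying on the bench, bar up. Either way round fits any slot
- screw_a (a joint): turn of this lock screw, rad: 0 = tight, 2.4 = fully undone; firm stop at each end, stays as left, takes about 0.06 N m. Not marked which way undoes it seen from above: one of the two screws is ordinary (anticlockwise), the other reverse. Its 12 mm pin and knob rise 5 mm per rad; the pin clears the carrier above 1.9 rad
- screw_a_grip (a point): point on the vertical axis of this screw's red bar knob, at the height to grip it (12 mm below the knob's top; at z = 116 mm when tight). x axis along the bar: 60 mm long, 12 mm thick, 28 mm tall. The bridge top is 26 mm below this point when tight, and a round collar (radius 15 mm) round the axis tops out 22 mm below it
- screw_b (a joint): turn of this lock screw, rad: 0 = tight, 2.4 = fully undone; firm stop at each end, stays as left, takes about 0.06 N m. Not marked which way undoes it seen from above: one of the two screws is ordinary (anticlockwise), the other reverse. Its 12 mm pin and knob rise 5 mm per rad; the pin clears the carrier above 1.9 rad
- screw_b_grip (a point): point on the vertical axis of this screw's red bar knob, at the height to grip it (12 mm below the knob's top; at z = 116 mm when tight). x axis along the bar: 60 mm long, 12 mm thick, 28 mm tall. The bridge top is 26 mm below this point when tight, and a round collar (radius 15 mm) round the axis tops out 22 mm below it
- spool: bystander: blue wire spool with white flanges, 64 mm across, 48 mm high, origin at its underside; not to be disturbed
- bowl: bystander: white bowl, 130 mm across, 60 mm high, origin at its underside; not to be disturbed
- driver: bystander: screwdriver with a red handle, lying on the bench beyond the fixture; not to be disturbed
Things that resemble listed ones, but are neither listed nor needed, are in the scene too. Leave any purple look-alike of the module2 alone.

How it is judged:
By the outcome, as a careful person would: the job done as asked, in the order asked, and still so for the second after the job is handed in, with the robot touching nothing.
Of module1, module2, module3 only 2 to 3 are there at a start; the rules pass over those that are not, and their reading is None.
At some moment in a run one of module1, module2, module3 may be knocked a few centimetres aside while the robot is not near it.
Once in a run the grip may slacken for a moment while it holds something.
It also fails if it takes over 210 s, if anything falls off the work surface, if the arm or the gripper's body presses on something with over 40 N, if the wrist force passes 120 N, or if a joint passes its speed limit or range.

## Working session

There is one attempt and no reset: what is moved stays moved. The work goes in short steps, Python scripts to look and compute and a tool call to move; the robot and the scene stay as the last step left them, time stands still between calls to the robot, and variables do not carry over. Pictures are saved under pics/ and viewed, at most 14 in all, crops included, and the job is handed in when it is done.

Besides the shell and the picture viewer there is one more tool, called after ">>>" as a command line: name --argument value ..., lists and objects as JSON in quotes. apply_moves: Moves the arm, as the interface text tells. Its arguments: {"type":"object","properties":{"deltas":{"type":"array","items":{"type":"object","properties":{"gripper":{"type":"number"},"travel":{"type":"array","items":{"type":"number"}},"turn":{"type":"array","items":{"type":"number"}}}}}},"required":["deltas"]}

```bash
mkdir -p pics; ls
cat > h.py <<'E'
import numpy as np, cv2
from workcell import robot
from scipy.spatial.transform import Rotation as R
def rot(a):
    a=np.array(a,float)
    return a if a.shape==(3,3) else R.from_quat(a[[1,2,3,0]]).as_matrix()
def snap(n,f):
    im=robot.grab_frame(n); cv2.imwrite('pics/'+f+'.png',im[:,:,::-1]); return im
def ray(p,u,v):
    K=np.array(p['intrinsics']); d=np.array([(u-K[0,2])/K[0,0],(v-K[1,2])/K[1,1]])
    s=d.copy()
    for _ in range(20): s=d/(1+p['k1']*(s@s))
    return np.array(p['eye']), rot(p['attitude'])@np.array([s[0],-s[1],-1])
def onz(p,u,v,z):
    e,d=ray(p,u,v); return e+d*(z-e[2])/d[2]
def proj(p,X):
    c=rot(p['attitude']).T@(np.array(X)-np.array(p['eye'])); s=np.array([c[0],-c[1]])/-c[2]
    s=s*(1+p['k1']*(s@s)); K=np.array(p['intrinsics']); return K[0,0]*s[0]+K[0,2],K[1,1]*s[1]+K[1,2]
E
python3 - <<'E'
from h import *
import json
a=snap('scene','scene0');b=snap('side','side0')
for n in('scene','side','wrist'):
    p=robot.camera_params(n);print(n,p)
print(robot.state())
cv2.imwrite('pics/both.png',np.vstack([a,b])[:,:,::-1])
E
```

```text
pics
scene {'intrinsics': array([[475.98486754,   0.        , 262.36711129],
       [  0.        , 475.98486754, 193.10472715],
       [  0.        ,   0.        ,   1.        ]]), 'k1': 0.06308533292287678, 'eye': array([1.27692896, 0.36262319, 1.40282515]), 'attitude': array([0.50188532, 0.13927431, 0.23594606, 0.82039213])}
side {'intrinsics': array([[353.08809161,   0.        , 254.62620416],
       [  0.        , 353.08809161, 192.40716684],
       [  0.        ,   0.        ,   1.        ]]), 'k1': 0.03821522815040427, 'eye': array([0.23957174, 0.70733825, 0.60882371]), 'attitude': array([-0.20056754, -0.10343741,  0.46020832,  0.85865107])}
wrist {'intrinsics': array([[272.57549619,   0.        , 253.78242438],
       [  0.        , 272.57549619, 190.48066562],
       [  0.        ,   0.        ,   1.        ]]), 'k1': -0.00923060560508267, 'eye': array([ 0.26059108, -0.56938473,  0.38387248]), 'attitude': array([ 0.80020554, -0.10998574,  0.08123621, -0.58393057])}
{'clock': 0.1, 'q': array([-1.43848684e+00,  5.28366265e-01,  1.43376113e+00, -1.25661580e-05,
        1.18138966e+00, -1.78548360e-01]), 'dq': array([ 2.26717429e-04, -2.10268066e-03, -2.22196032e-03, -5.62235665e-05,
        1.34113732e-03,  1.03897282e-03]), 'effort': array([ 3.46135903e-04, -4.40984380e+01, -1.77150607e+01,  6.35682978e-02,
        5.33603760e-02, -4.08625010e-05]), 'position': array([ 0.19108096, -0.59439188,  0.22167789]), 'orientation': array([-9.62075065e-04,  9.87944395e-01,  1.54806157e-01,  1.64346494e-05]), 'force': array([ 0.38639507,  0.21354696, -0.74751862]), 'torque': array([-0.01978502,  0.00874943, -0.01239103]), 'grasp_force': 0.0, 'opening': 0.08691661326498942}
```

View pics/scene0.png

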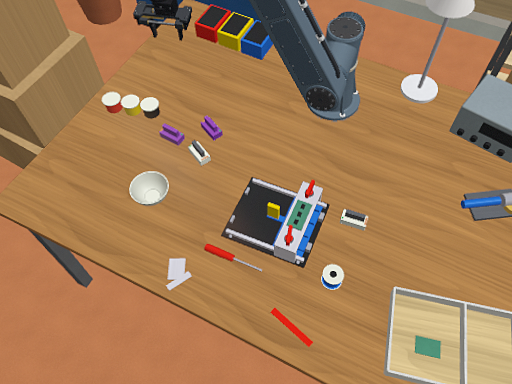

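View pics/side0.png

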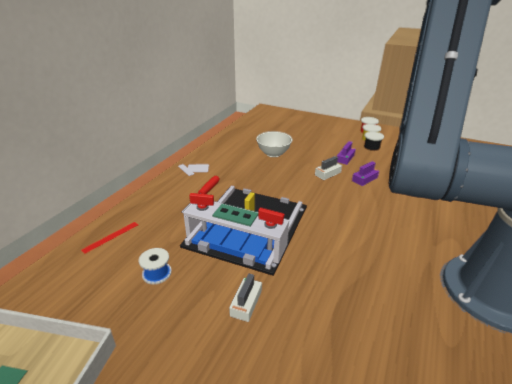

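The scene picture shows two white modules with dark bars, at (199,152) and (354,218), and purple look-alikes at (171,134) and (211,127). The red knobs are at (310,188) and (289,236), and the yellow handle is at (273,210). The side picture agrees: modules at (328,168) and (245,297), knobs at (202,200) and (271,217).

```bash
cat > m.py <<'E'
from h import *
def blobs(im,lo,hi,mn=20):
    hsv=cv2.cvtColor(im,cv2.COLOR_RGB2HSV); m=cv2.inRange(hsv,np.array(lo),np.array(hi))
    n,l,s,c=cv2.connectedComponentsWithStats(m); 
    return [(c[i].round(1),s[i]) for i in range(1,n) if s[i][4]>=mn],l
def tri(p1,a,p2,b):
    e1,d1=ray(p1,*a);e2,d2=ray(p2,*b); A=np.stack([d1,-d2],1); t=np.linalg.lstsq(A,e2-e1,rcond=None)[0]
    x,y=e1+d1*t[0],e2+d2*t[1]; return (x+y)/2,np.linalg.norm(x-y)
E
python3 - <<'E'
from m import *
S=cv2.imread('pics/scene0.png')[:,:,::-1].copy();D=cv2.imread('pics/side0.png')[:,:,::-1].copy()
ps,pd=robot.camera_params('scene'),robot.camera_params('side')
for nm,im in(('scene',S),('side',D)):
    for c,lo,hi in(('red',(0,170,120),(6,255,255)),('yel',(22,170,120),(32,255,255)),('white',(0,0,200),(180,40,255)),('blk',(0,0,0),(180,255,60))):
        print(nm,c,[(tuple(map(float,a)),s[:5].tolist()) for a,s in blobs(im,lo,hi,25)[0]])
def pr(n,a,b): print(n,tri(ps,a,pd,b))
pr('m_far',(199,150),(329,164)); pr('m_near',(354,215),(245,291))
E
```

```text
scene red [((209.2, 27.5), [195, 5, 36, 38, 354]), ((114.4, 108.1), [107, 102, 15, 11, 98]), ((309.8, 188.5), [305, 180, 10, 18, 79]), ((288.7, 235.1), [285, 225, 8, 20, 84]), ((218.9, 251.9), [205, 244, 30, 17, 219]), ((291.4, 326.9), [270, 308, 43, 39, 340])]
scene yel [((232.3, 35.1), [217, 12, 36, 40, 469]), ((133.3, 110.7), [125, 105, 16, 11, 107]), ((273.3, 209.8), [267, 202, 13, 17, 151])]
scene white [((463.0, 7.6), [449, 0, 25, 17, 290]), ((419.1, 87.4), [401, 74, 37, 27, 711]), ((110.6, 98.3), [102, 92, 18, 14, 198]), ((129.7, 101.0), [121, 95, 18, 13, 193]), ((149.1, 103.6), [140, 97, 19, 14, 200]), ((203.4, 149.6), [197, 141, 13, 16, 34]), ((195.7, 153.1), [189, 145, 14, 17, 70]), ((145.5, 189.0), [129, 171, 39, 33, 708]), ((296.1, 214.8), [253, 179, 74, 74, 938]), ((351.9, 219.6), [341, 209, 25, 18, 113]), ((249.8, 238.7), [226, 229, 48, 20, 125]), ((176.7, 272.1), [166, 258, 25, 32, 460]), ((332.9, 273.8), [322, 264, 22, 20, 289]), ((433.0, 332.1), [387, 287, 125, 97, 671])]
scene blk [((162.3, 13.1), [134, 0, 58, 37, 712]), ((270.2, 8.4), [256, 0, 30, 20, 406]), ((212.
[... 1512 characters left out ...]
 28, 58]), ((252.1, 295.8), [244, 281, 17, 32, 174])]
side blk [((431.3, 152.9), [389, 0, 123, 216, 1153]), ((457.6, 24.4), [449, 0, 19, 51, 418]), ((494.7, 1.6), [492, 0, 8, 5, 29]), ((440.8, 100.2), [428, 59, 27, 84, 673]), ((371.9, 144.4), [365, 139, 16, 11, 131]), ((236.5, 198.5), [225, 189, 22, 19, 232]), ((273.5, 204.5), [255, 194, 41, 25, 481]), ((295.6, 223.3), [288, 205, 18, 39, 142]), ((482.0, 248.3), [460, 213, 46, 72, 935]), ((229.7, 258.6), [181, 242, 98, 33, 515]), ((247.9, 291.3), [244, 280, 9, 23, 49])]
m_far (array([ 0.46775131, -0.3219468 ,  0.03756259]), np.float64(0.005995742990233121))
m_near (array([0.46947665, 0.271594  , 0.03770299]), np.float64(0.002069816847088237))
```

Run:
```python
from m import *
np.set_printoptions(precision=4,suppress=True)
ps,pd,pw=[robot.camera_params(n) for n in('scene','side','wrist')]
A=tri(ps,(309.8,188.5),pd,(270.6,216.2));B=tri(ps,(288.7,235.1),pd,(202,200));H=tri(ps,(273.3,209.8),pd,(249.3,201.1))
print(A,B,H,np.linalg.norm(A[0]-B[0]))
s=robot.state();Rt=rot(s['orientation'])
print('cam in tool',Rt.T@(pw['eye']-s['position']),'\n',Rt.T@rot(pw['attitude']))
ax=(B[0]-A[0])[:2];ax/=np.linalg.norm(ax);print('ang knob line',np.degrees(np.arctan2(ax[1],ax[0])))
print('toolx',Rt[:,0],'tooly',Rt[:,1])
```

```text
(array([0.4865, 0.1142, 0.1149]), np.float64(0.002465431166849177)) (array([0.6655, 0.1251, 0.1109]), np.float64(0.002297038943139504)) (array([0.5852, 0.0324, 0.0725]), np.float64(0.008475950887788387)) 0.17934776918711237
cam in tool [ 0.0739 -0.0029 -0.1622] 
 [[-0.0011  0.9625  0.2712]
 [ 1.      0.0011 -0.    ]
 [-0.0003  0.2712 -0.9625]]
ang knob line 3.476607873708952
toolx [0.9521 0.3059 0.0003] tooly [ 0.3059 -0.9521 -0.0019]
```

Run:
```python
from m import *
a=cv2.imread('pics/scene0.png')[120:300,120:400]; b=cv2.imread('pics/side0.png')[120:330,160:400]
cv2.imwrite('pics/crop1.png',np.vstack([cv2.resize(a,(560,360),interpolation=cv2.INTER_CUBIC)[:300],cv2.resize(b,(560,490),interpolation=cv2.INTER_CUBIC)[:300]])[:600])
```

```text
(no output)
```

View pics/crop1.png

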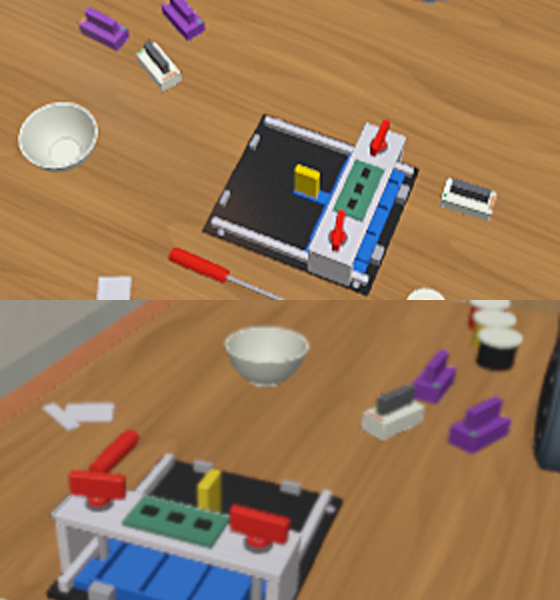

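The crop confirms the choice: two white-cased modules with dark bars, at crop (158,65) and (468,197). The purple look-alikes at (104,28) and (184,18) are to be left alone. The fixture stands at about 3.5° yaw with its bridge at +y, so I will go over it now for a wrist look.

>>> apply_moves --deltas '[{"gripper": 1, "travel": [3.4, -3.3, -0.5]}, {"gripper": 1, "travel": [3.4, -3.3, -0.5]}, {"gripper": 1, "travel": [3.4, -3.3, -0.5]}, {"gripper": 1, "travel": [3.4, -3.3, -0.5]}, {"gripper": 1, "travel": [3.4, -3.3, -0.5]}, {"gripper": 1, "travel": [3.4, -3.3, -0.5]}, {"gripper": 1, "travel": [3.4, -3.3, -0.5]}, {"gripper": 1, "travel": [3.4, -3.3, -0.5]}, {"gripper": 1, "travel": [3.4, -3.3, -0.5]}, {"gripper": 1, "travel": [3.4, -3.3, -0.5]}, {"gripper": 1, "travel": [3.4, -3.3, -0.5]}, {"gripper": 1, "travel": [3.4, -3.3, -0.5]}, {"gripper": 1, "travel": [3.4, -3.3, -0.5]}, {"gripper": 1, "travel": [3.4, -3.3, -0.5]}, {"gripper": 1, "travel": [3.4, -3.3, -0.5]}, {"gripper": 1, "travel": [3.4, -3.3, -0.5]}, {"gripper": 1, "travel": [3.4, -3.3, -0.5], "turn": [0, 0, 0.95]}, {"gripper": 1, "turn": [0, 0, 0.95]}, {"gripper": 1, "turn": [0, 0, 0.95]}, {"gripper": 1}]'

```text
schema error: expected keys gripper, travel, turn
```

Run:
```python
from m import *
print(robot.state()['position'],robot.state()['q'])
snap('wrist','w1')
```

```text
[ 0.19108096 -0.59439188  0.22167789] [-1.43848684e+00  5.28366265e-01  1.43376113e+00 -1.25661580e-05
  1.18138966e+00 -1.78548360e-01]
```

View pics/w1.png

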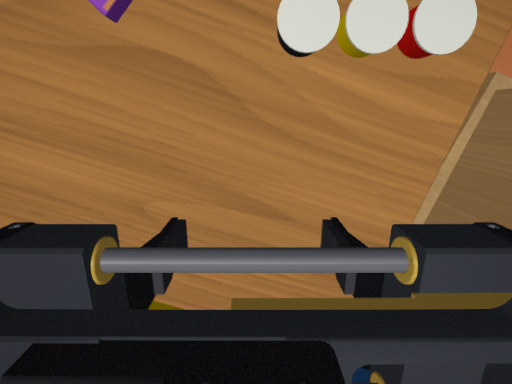

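The move was refused because every row needs all three keys. The picture only shows the cups at the top and the fingers in the lower half, at (170,260) and (340,260). The usable wrist view is therefore towards tool +x, image up.

>>> apply_moves --deltas '[{"gripper": 1, "travel": [3.4, -3.3, -0.5], "turn": [0, 0, 0]}, {"gripper": 1, "travel": [3.4, -3.3, -0.5], "turn": [0, 0, 0]}, {"gripper": 1, "travel": [3.4, -3.3, -0.5], "turn": [0, 0, 0]}, {"gripper": 1, "travel": [3.4, -3.3, -0.5], "turn": [0, 0, 0]}, {"gripper": 1, "travel": [3.4, -3.3, -0.5], "turn": [0, 0, 0]}, {"gripper": 1, "travel": [3.4, -3.3, -0.5], "turn": [0, 0, 0]}, {"gripper": 1, "travel": [3.4, -3.3, -0.5], "turn": [0, 0, 0]}, {"gripper": 1, "travel": [3.4, -3.3, -0.5], "turn": [0, 0, 0]}, {"gripper": 1, "travel": [3.4, -3.3, -0.5], "turn": [0, 0, 0]}, {"gripper": 1, "travel": [3.4, -3.3, -0.5], "turn": [0, 0, 0]}, {"gripper": 1, "travel": [3.4, -3.3, -0.5], "turn": [0, 0, 0]}, {"gripper": 1, "travel": [3.4, -3.3, -0.5], "turn": [0, 0, 0]}, {"gripper": 1, "travel": [3.4, -3.3, -0.5], "turn": [0, 0, 0]}, {"gripper": 1, "travel": [0, -3.3, -0.5], "turn": [0, 0, 0]}, {"gripper": 1, "travel": [0, -3.3, -0.5], "turn": [0, 0, 0]}, {"gripper": 1, "travel": [0, -3.3, 0], "turn": [0, 0, 0]}, {"gripper": 1, "travel": [0, 0, 0], "turn": [0, 0, 0.95]}, {"gripper": 1, "travel": [0, 0, 0], "turn": [0, 0, 0.95]}, {"gripper": 1, "travel": [0, 0, 0], "turn": [0, 0, 0.95]}, {"gripper": 1, "travel": [0, 0, 0], "turn": [0, 0, 0]}]'

```text
clock: 2.15
position: [0.4502, 0.043, 0.2974]
orientation: [-0.0, 1.0, 0.031, -0.0]
force: [0.0, 0.5, -0.4]
opening: 0.0866
grasp_force: 0.0
```

Run:
```python
from m import *
print(robot.state()['position'],robot.state()['q'])
snap('wrist','w2')
```

```text
[0.45021977 0.0430419  0.29739563] [-1.52626156e-01  1.96296541e-01  1.74458289e+00 -3.37555348e-05
  1.20121086e+00  1.35555806e+00]
```

View pics/w2.png

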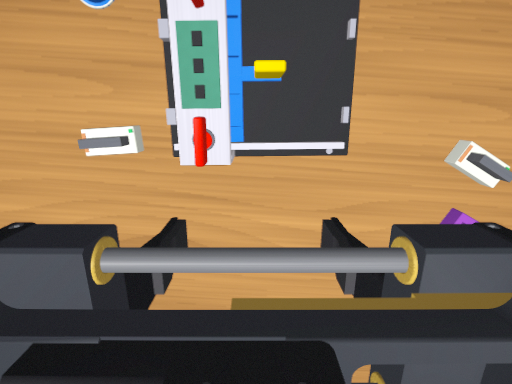

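The wrist view shows knob A at (200,141), the edge of knob B at (198,2), the handle at (270,69) and the bridge. The near module is at (110,141), the far one at (480,165), with purple below it at (458,218). Image left is world +y.

```bash
cat >> m.py <<'E'
def rects(im,lo,hi,mn=60):
    m=cv2.inRange(cv2.cvtColor(im,cv2.COLOR_RGB2HSV),np.array(lo),np.array(hi))
    cs=cv2.findContours(m,cv2.RETR_EXTERNAL,cv2.CHAIN_APPROX_NONE)[0]
    return [cv2.minAreaRect(c) for c in cs if cv2.contourArea(c)>=mn]
def rz(p,r,z):
    b=cv2.boxPoints(r); P=np.array([onz(p,u,v,z)[:2] for u,v in b]); c=onz(p,*r[0],z)[:2]
    e1,e2=P[1]-P[0],P[2]-P[1]; L=e1 if np.linalg.norm(e1)>np.linalg.norm(e2) else e2
    return c.round(4),round(float(np.degrees(np.arctan2(L[1],L[0])))%180,1),np.round(sorted([np.linalg.norm(e1),np.linalg.norm(e2)]),4)
E
python3 - <<'E'
from m import *
im=cv2.imread('pics/w2.png')[:,:,::-1].copy();p=robot.camera_params('wrist')
for n,lo,hi,z in(('redtop',(0,170,90),(6,255,255),.128),('yel',(22,150,90),(32,255,255),.092),('white',(0,0,170),(180,45,255),.028),('dark',(0,0,30),(180,60,90),.056)):
    for r in rects(im,lo,hi):
        if r[0][1]<215: print(n,np.round(r[0],1),np.round(r[1],1),rz(p,r,z))
for u,v in((200,141),(270,69),(110,141)):print(im[v-3:v+4:3,u-6:u+7:4].tolist())
E
```

```text
redtop [202.5 141.5] [49. 17.] (array([0.4871, 0.1098]), 1.2, array([0.02  , 0.0584]))
yel [270.   68.5] [17. 32.] (array([0.5786, 0.0334]), 93.6, array([0.0196, 0.0396]))
white [476.7 163.2] [58.  31.6] (array([ 0.4699, -0.3128]), 64.0, array([0.046 , 0.1029]))
white [109.4 140.5] [27.1 55.7] (array([0.4688, 0.2736]), 96.9, array([0.0418, 0.0874]))
white [345.5 114.5] [15.  5.] (array([ 0.5309, -0.0897]), 8.9, array([0.0076, 0.0222]))
white [352.2  28. ] [ 5.7 18.4] (array([ 0.6487, -0.0813]), 3.5, array([0.0081, 0.0231]))
white [250.3  77.4] [168.9 175.1] (array([0.5743, 0.0585]), 98.0, array([0.2335, 0.2404]))
dark [488.1 166.1] [43.5 11.6] (array([ 0.4701, -0.3079]), 63.9, array([0.0159, 0.0737]))
dark [174.1 133.8] [18.1  5.3] (array([0.4878, 0.1641]), 4.1, array([0.0077, 0.0258]))
dark [199.5  91. ] [12.  9.] (array([0.5489, 0.1278]), 0.8, array([0.0125, 0.0158]))
dark [198.   65.5] [13.  8.] (array([0.5817, 0.1302]), 0.7, array([0.0109, 0.0164]))
dark [168.8  74.5] [65.6  5.7] (array([0.5678, 0.1702]), 4.2, array([0.0077, 0.0838]))
dark [196.5  38. ] [14.  9.] (array([0.6155, 0.1325]), 0.7, array([0.0119, 0.0169]))
dark [296.6  77.5] [116.3 160.5] (array([ 0.575 , -0.0058]), 179.9, array([0.1501, 0.207 ]))
dark [163.    8.5] [17.  6.] (array([0.6475, 0.1763]), 178.8, array([0.0078, 0.0195]))
[[[249, 54, 40], [255, 37, 5], [212, 25, 3], [206, 26, 11]], [[244, 54, 41], [255, 37, 2], [216, 17, 0], [206, 28, 9]], [[236, 74, 74], [255, 32, 0], [219, 14, 0], [184, 20, 16]]]
[[[255, 241, 0], [255, 241, 0], [255, 241, 0], [255, 240, 0]], [[255, 239, 0], [255, 237, 0], [255, 236, 0], [255, 235, 0]], [[167, 146, 0], [167, 145, 0], [167, 145, 0], [165, 145, 0]]]
[[[119, 123, 130], [119, 123, 132], [121, 126, 135], [125, 128, 137]], [[124, 128, 137], [123, 127, 136], [124, 128, 137], [124, 127, 135]], [[124, 128, 136], [126, 129, 139], [127, 131, 140], [126, 130, 139]]]
```

>>> apply_moves --deltas '[{"gripper": 1, "travel": [2.1, -3.3, 2], "turn": [0, 0, 0]}, {"gripper": 1, "travel": [2.0, -3.3, 2], "turn": [0, 0, 0]}, {"gripper": 1, "travel": [0, 0, 3.5], "turn": [0, 0, 0]}, {"gripper": 1, "travel": [0, 0, 0], "turn": [0, 0, 0]}, {"gripper": 1, "travel": [0, 0, 0], "turn": [0, 0, 0]}]'

```text
clock: 2.7
position: [0.4868, 0.1111, 0.2223]
orientation: [0.0, 1.0, 0.031, -0.001]
force: [1.4, -0.9, -0.5]
opening: 0.0873
grasp_force: 0.0
```

```bash
cat > knob.py <<'E'
from m import *
s=robot.state();p=robot.camera_params('wrist');im=snap('wrist','k%d'%round(s['clock']*100))
Rt=rot(s['orientation']);print(s['position'],'yaw',np.degrees(np.arctan2(Rt[1,0],Rt[0,0])))
import sys
z=float(sys.argv[1])
for r in rects(im,(0,225,222),(6,255,255),100):print('bright',np.round(r[0],1),rz(p,r,z))
for r in rects(im,(0,150,60),(8,255,255),100):print('all',np.round(r[0],1),np.round(r[1],1),rz(p,r,z-.01))
E
python3 knob.py .128
```

```text
[0.48677854 0.11105802 0.22233688] yaw 3.6005081964283026
bright [251.5 190.5] (array([0.4872, 0.116 ]), 3.7, array([0.0086, 0.056 ]))
bright [255.3   6.7] (array([0.6444, 0.1223]), 16.7, array([0.0078, 0.0114]))
all [252.5 188.5] [61. 21.] (array([0.4865, 0.115 ]), 4.1, array([0.0206, 0.0642]))
all [255.2   9. ] [30.1 18.6] (array([0.646 , 0.1224]), 34.8, array([0.0154, 0.0234]))
```

>>> apply_moves --deltas '[{"gripper": 1, "travel": [0, -0.4, 4], "turn": [0, 0, 0]}, {"gripper": 1, "travel": [0, 0, 4], "turn": [0, 0, 0]}, {"gripper": 1, "travel": [0, 0, 3], "turn": [0, 0, 0]}, {"gripper": 1, "travel": [0, 0, 1.2], "turn": [0, 0, 0]}, {"gripper": 1, "travel": [0, 0, 0], "turn": [0, 0, 0]}, {"gripper": -1, "travel": [0, 0, 0], "turn": [0, 0, 0]}, {"gripper": -1, "travel": [0, 0, 0], "turn": [0, 0, 0]}, {"gripper": -1, "travel": [0, 0, 0], "turn": [0, 0, 0]}, {"gripper": -1, "travel": [0, 0, 0], "turn": [0, 0, 0]}, {"gripper": -1, "travel": [0, 0, 0], "turn": [0, 0, 0]}, {"gripper": -1, "travel": [0, 0, 0], "turn": [0, 0, 0]}, {"gripper": -1, "travel": [0, 0, 0], "turn": [0, 0, 0]}, {"gripper": -1, "travel": [0, 0, 0], "turn": [0, 0, 0]}]'

```text
clock: 4.05
position: [0.4871, 0.1153, 0.1005]
orientation: [-0.0, 1.0, 0.031, -0.0]
force: [0.4, 0.6, -0.2]
opening: 0.0312
grasp_force: 0.0
```

```bash
cat > st.py <<'E'
from m import *
np.set_printoptions(precision=4,suppress=True)
s=robot.state();Rt=rot(s['orientation'])
print(s['clock'],s['position'],'yaw',np.degrees(np.arctan2(Rt[1,0],Rt[0,0])).round(2),'F',s['force'],'T',s['torque'],'op',s['opening'],s['grasp_force'],'q',s['q'])
E
python3 st.py
```

```text
4.05 [0.4871 0.1153 0.1005] yaw 3.56 F [ 0.379   0.6157 -0.1645] T [-0.0128 -0.0226 -0.0046] op 0.031177658210785136 0.0 q [0.0087 0.5568 1.8516 0.     0.7333 1.5174]
```

Still closing; let it finish and then make a small test turn.

>>> apply_moves --deltas '[{"gripper": -1, "travel": [0, 0, 0], "turn": [0, 0, 0]}, {"gripper": -1, "travel": [0, 0, 0], "turn": [0, 0, 0]}, {"gripper": -1, "travel": [0, 0, 0], "turn": [0, 0, 0]}, {"gripper": -1, "travel": [0, 0, 0], "turn": [0, 0, 0]}, {"gripper": -1, "travel": [0, 0, 0], "turn": [0, 0, -0.5]}, {"gripper": -1, "travel": [0, 0, -0.02], "turn": [0, 0, -0.5]}, {"gripper": -1, "travel": [0, 0, -0.02], "turn": [0, 0, 0]}]'

```text
clock: 4.75
position: [0.4872, 0.113, 0.101]
orientation: [0.002, 0.997, 0.076, -0.0]
force: [0.4, -8.2, -0.1]
opening: 0.0117
grasp_force: 30.0
```

```bash
python3 st.py
```

```text
4.75 [0.4872 0.113  0.101 ] yaw 8.71 F [ 0.4382 -8.158  -0.1018] T [-1.4493 -0.0037  0.0058] op 0.011737601064418523 29.99951153062284 q [ 0.0065  0.5559  1.8514 -0.0056  0.7345  1.4294]
```

>>> apply_moves --deltas '[{"gripper": -1, "travel": [0, 0.23, 0], "turn": [0, 0, 0]}, {"gripper": -1, "travel": [0, 0, -0.04], "turn": [0, 0, -1]}, {"gripper": -1, "travel": [0, 0, -0.04], "turn": [0, 0, -1]}, {"gripper": -1, "travel": [0, 0, -0.04], "turn": [0, 0, -1]}]'

```text
clock: 5.15
position: [0.4873, 0.1129, 0.1023]
orientation: [-0.0, 0.979, 0.206, -0.0]
force: [-0.3, -0.7, 1.9]
opening: 0.0117
grasp_force: 30.0
```

```bash
python3 st.py
```

```text
5.15 [0.4873 0.1129 0.1023] yaw 23.74 F [-0.2913 -0.7387  1.8746] T [-0.2064  0.1189 -0.0997] op 0.011717333475511783 30.001172558404505 q [ 0.0039  0.5534  1.8511 -0.0001  0.7374  1.1604]
```

>>> apply_moves --deltas '[{"gripper": -1, "travel": [0, 0, -0.045], "turn": [0, 0, -1]}, {"gripper": -1, "travel": [0, 0, -0.045], "turn": [0, 0, -1]}, {"gripper": -1, "travel": [0, 0, -0.045], "turn": [0, 0, -1]}, {"gripper": -1, "travel": [0, 0, -0.045], "turn": [0, 0, -1]}, {"gripper": -1, "travel": [0, 0, -0.045], "turn": [0, 0, -1]}, {"gripper": -1, "travel": [0, 0, -0.045], "turn": [0, 0, -1]}, {"gripper": -1, "travel": [0, 0, -0.045], "turn": [0, 0, -1]}, {"gripper": -1, "travel": [0, 0, -0.045], "turn": [0, 0, -1]}, {"gripper": -1, "travel": [0, 0, -0.045], "turn": [0, 0, -1]}, {"gripper": -1, "travel": [0, 0, -0.045], "turn": [0, 0, -1]}, {"gripper": -1, "travel": [0, 0, -0.045], "turn": [0, 0, -1]}, {"gripper": -1, "travel": [0, 0, -0.045], "turn": [0, 0, -1]}, {"gripper": -1, "travel": [0, 0, -0.045], "turn": [0, 0, -1]}, {"gripper": -1, "travel": [0, 0, -0.045], "turn": [0, 0, -1]}, {"gripper": -1, "travel": [0, 0, -0.045], "turn": [0, 0, -1]}, {"gripper": -1, "travel": [0, 0, -0.045], "turn": [0, 0, -1]}, {"gripper": -1, "travel": [0, 0, -0.045], "turn": [0, 0, -1]}, {"gripper": -1, "travel": [0, 0, -0.045], "turn": [0, 0, -1]}, {"gripper": -1, "travel": [0, 0, -0.045], "turn": [0, 0, -1]}, {"gripper": -1, "travel": [0, 0, -0.045], "turn": [0, 0, -1]}]'

```text
clock: 7.15
position: [0.4873, 0.1129, 0.111]
orientation: [-0.0, 0.471, 0.882, -0.0]
force: [0.1, -1.3, -0.7]
opening: 0.0116
grasp_force: 30.0
```

```bash
python3 st.py
```

```text
7.15 [0.4873 0.1129 0.111 ] yaw 123.75 F [ 0.0653 -1.3491 -0.714 ] T [-0.2029 -0.1085 -0.0851] op 0.011563216943896294 30.000622468069196 q [ 0.0039  0.5377  1.8452 -0.0001  0.7592 -0.585 ]
```

>>> apply_moves --deltas '[{"gripper": -1, "travel": [0, 0, -0.045], "turn": [0, 0, -1]}, {"gripper": -1, "travel": [0, 0, -0.045], "turn": [0, 0, -1]}, {"gripper": -1, "travel": [0, 0, -0.045], "turn": [0, 0, -1]}, {"gripper": -1, "travel": [0, 0, -0.02], "turn": [0, 0, -0.6]}, {"gripper": -1, "travel": [0, 0, 0], "turn": [0, 0, 0]}]'

```text
clock: 7.65
position: [0.4871, 0.113, 0.1123]
orientation: [-0.001, 0.331, 0.944, 0.0]
force: [0.6, -0.5, -3.2]
opening: 0.0123
grasp_force: 30.0
```

```bash
python3 st.py
```

```text
7.65 [0.4871 0.113  0.1123] yaw 141.39 F [ 0.6225 -0.527  -3.1766] T [-0.196  -0.1741 -0.708 ] op 0.012314937694848668 29.998772889375687 q [ 0.0036  0.5353  1.8443  0.0009  0.7628 -0.8939]
```

Screw A undoes anticlockwise, and the torque rose to 0.7 N m at the end stop, so it is fully undone. Now to B.

>>> apply_moves --deltas '[{"gripper": 1, "travel": [0, 0, 0], "turn": [0, 0, 0.2]}, {"gripper": 1, "travel": [0, 0, 0], "turn": [0, 0, 0]}, {"gripper": 1, "travel": [0, 0, 0], "turn": [0, 0, 0]}, {"gripper": 1, "travel": [0, 0, 0], "turn": [0, 0, 0]}, {"gripper": 1, "travel": [0, 0, -3], "turn": [0, 0, 0]}, {"gripper": 1, "travel": [0, 0, -4], "turn": [0, 0, 0]}, {"gripper": 1, "travel": [0, 0, -4], "turn": [0, 0, -0.6]}, {"gripper": 1, "travel": [0, 0, 0], "turn": [0, 0, -1]}, {"gripper": 1, "travel": [0, 0, 0], "turn": [0, 0, -1]}, {"gripper": 1, "travel": [0, 0, 0], "turn": [0, 0, -1]}, {"gripper": 1, "travel": [0, 0, 0], "turn": [0, 0, -1]}, {"gripper": 1, "travel": [0, 0, 0], "turn": [0, 0, -1]}, {"gripper": 1, "travel": [0, 0, 0], "turn": [0, 0, -1]}, {"gripper": 1, "travel": [0, 0, 0], "turn": [0, 0, -1]}, {"gripper": 1, "travel": [0, 0, 0], "turn": [0, 0, -1]}, {"gripper": 1, "travel": [-4.5, 0, 0], "turn": [0, 0, 0]}, {"gripper": 1, "travel": [-4.5, 0, 0], "turn": [0, 0, 0]}, {"gripper": 1, "travel": [-4.5, 0, 0], "turn": [0, 0, 0]}, {"gripper": 1, "travel": [-4.5, 0, 0], "turn": [0, 0, 0]}, {"gripper": 1, "travel": [0, 0, 0], "turn": [0, 0, 0]}]'

```text
clock: 9.65
position: [0.6728, 0.1238, 0.2219]
orientation: [0.003, -0.031, 1.0, -0.0]
force: [-1.5, -0.6, 0.1]
opening: 0.0867
grasp_force: 0.0
```

```bash
python3 knob.py .128; python3 st.py
```

```text
[0.67284052 0.12384383 0.2219426 ] yaw -176.4664866091649
bright [306.3 290.6] (array([0.7805, 0.1904]), 74.8, array([0.0119, 0.076 ]))
bright [135. 229.] (array([0.7184, 0.0077]), 93.6, array([0.0089, 0.0347]))
bright [256.7 183.6] (array([0.663 , 0.1285]), 16.9, array([0.0083, 0.0558]))
all [308.2 291.1] [72.1 11.1] (array([0.7881, 0.1953]), 74.8, array([0.0141, 0.0841]))
all [121.5 227.8] [71.3 16.5] (array([ 0.7227, -0.011 ]), 91.7, array([0.0193, 0.0749]))
all [255.7 182. ] [60.2 21.2] (array([0.6641, 0.1277]), 5.9, array([0.0206, 0.0625]))
9.7 [0.6691 0.124  0.2216] yaw -176.45 F [-0.4242 -0.0665  0.0982] T [ 0.075  -0.1455  0.0146] op 0.08718602125617222 0.0 q [ 0.0194  0.6055  1.2825 -0.0001  1.2531 -1.6133]
```

>>> apply_moves --deltas '[{"gripper": 1, "travel": [0, 0.08, 4], "turn": [0, 0, 0]}, {"gripper": 0, "travel": [0, 0, 4], "turn": [0, 0, 0]}, {"gripper": -0.4, "travel": [0, 0, 3], "turn": [0, 0, 0]}, {"gripper": -0.4, "travel": [0, 0, 1.2], "turn": [0, 0, 0]}, {"gripper": -1, "travel": [0, 0, 0], "turn": [0, 0, 0]}, {"gripper": -1, "travel": [0, 0, 0], "turn": [0, 0, 0]}, {"gripper": -1, "travel": [0, 0, 0], "turn": [0, 0, 0]}, {"gripper": -1, "travel": [0, 0, 0], "turn": [0, 0, 0]}, {"gripper": -1, "travel": [0, 0, 0], "turn": [0, 0, 0]}, {"gripper": -1, "travel": [0, 0, 0], "turn": [0, 0, 0]}, {"gripper": -1, "travel": [0, 0, 0], "turn": [0, 0, 0]}, {"gripper": -1, "travel": [0, 0, 0], "turn": [0, 0, 0]}, {"gripper": -1, "travel": [0, 0, 0], "turn": [0, 0, 0]}, {"gripper": -1, "travel": [0, 0, 0], "turn": [0, 0, 0]}]'

```text
clock: 11.1
position: [0.6676, 0.1257, 0.1017]
orientation: [0.001, -0.031, 1.0, 0.001]
force: [-1.2, 2.8, 5.2]
opening: 0.0118
grasp_force: 30.0
```

```bash
python3 st.py
```

```text
11.1 [0.6676 0.1257 0.1017] yaw -176.44 F [-1.1797  2.8125  5.2418] T [0.5679 0.0003 0.0733] op 0.011764277727108802 30.0001968909055 q [ 0.0215  0.7377  1.3835  0.0012  1.0187 -1.6121]
```

>>> apply_moves --deltas '[{"gripper": -1, "travel": [0, 0.08, -0.15], "turn": [0, 0, 0]}, {"gripper": -1, "travel": [0, 0, 0], "turn": [0, 0, 0.6]}, {"gripper": -1, "travel": [0, 0, -0.045], "turn": [0, 0, 1]}, {"gripper": -1, "travel": [0, 0, 0], "turn": [0, 0, 0]}]'

```text
clock: 11.5
position: [0.6676, 0.1256, 0.1026]
orientation: [0.001, 0.039, 0.999, -0.0]
force: [1.9, 0.6, 0.6]
opening: 0.0119
grasp_force: 30.0
```

```bash
python3 st.py
```

```text
11.5 [0.6676 0.1256 0.1026] yaw 175.55 F [1.9155 0.5663 0.6293] T [ 0.2802 -0.4076 -0.0609] op 0.01186052113260446 30.000652936287224 q [ 0.0219  0.7368  1.3826 -0.0002  1.021  -1.471 ]
```

>>> apply_moves --deltas '[{"gripper": -1, "travel": [0, 0, -0.045], "turn": [0, 0, 1]}, {"gripper": -1, "travel": [0, 0, -0.045], "turn": [0, 0, 1]}, {"gripper": -1, "travel": [0, 0, -0.045], "turn": [0, 0, 1]}, {"gripper": -1, "travel": [0, 0, -0.045], "turn": [0, 0, 1]}, {"gripper": -1, "travel": [0, 0, -0.045], "turn": [0, 0, 1]}]'

```text
clock: 12.0
position: [0.6675, 0.1253, 0.1048]
orientation: [0.001, 0.255, 0.967, -0.0]
force: [1.4, -0.2, 0.0]
opening: 0.0114
grasp_force: 30.0
```

```bash
python3 st.py
```

```text
12.0 [0.6675 0.1253 0.1048] yaw 150.49 F [ 1.4454 -0.2326  0.0244] T [ 0.1191 -0.4394  0.0718] op 0.01142682940054381 29.9965912476182 q [ 0.0218  0.734   1.3815 -0.0009  1.0251 -1.0335]
```

>>> apply_moves --deltas '[{"gripper": -1, "travel": [0, 0, -0.045], "turn": [0, 0, 1]}, {"gripper": -1, "travel": [0, 0, -0.045], "turn": [0, 0, 1]}, {"gripper": -1, "travel": [0, 0, -0.045], "turn": [0, 0, 1]}, {"gripper": -1, "travel": [0, 0, -0.045], "turn": [0, 0, 1]}, {"gripper": -1, "travel": [0, 0, -0.045], "turn": [0, 0, 1]}, {"gripper": -1, "travel": [0, 0, -0.045], "turn": [0, 0, 1]}, {"gripper": -1, "travel": [0, 0, -0.045], "turn": [0, 0, 1]}, {"gripper": -1, "travel": [0, 0, -0.045], "turn": [0, 0, 1]}, {"gripper": -1, "travel": [0, 0, -0.045], "turn": [0, 0, 1]}, {"gripper": -1, "travel": [0, 0, -0.045], "turn": [0, 0, 1]}, {"gripper": -1, "travel": [0, 0, -0.045], "turn": [0, 0, 1]}, {"gripper": -1, "travel": [0, 0, -0.045], "turn": [0, 0, 1]}, {"gripper": -1, "travel": [0, 0, -0.045], "turn": [0, 0, 1]}, {"gripper": -1, "travel": [0, 0, -0.045], "turn": [0, 0, 1]}, {"gripper": -1, "travel": [0, 0, -0.045], "turn": [0, 0, 1]}, {"gripper": -1, "travel": [0, 0, -0.045], "turn": [0, 0, 1]}, {"gripper": -1, "travel": [0, 0, -0.045], "turn": [0, 0, 1]}, {"gripper": -1, "travel": [0, 0, -0.045], "turn": [0, 0, 1]}, {"gripper": -1, "travel": [0, 0, -0.045], "turn": [0, 0, 1]}, {"gripper": -1, "travel": [0, 0, -0.045], "turn": [0, 0, 1]}]'

```text
clock: 14.0
position: [0.6664, 0.125, 0.1129]
orientation: [0.0, 0.904, 0.428, -0.001]
force: [0.6, 0.1, -3.0]
opening: 0.0134
grasp_force: 33.7
```

>>> apply_moves --deltas '[{"gripper": -1, "travel": [0, 0, -0.03], "turn": [0, 0, 1]}, {"gripper": -1, "travel": [0, 0, 0], "turn": [0, 0, 0.6]}, {"gripper": -1, "travel": [0, 0, 0], "turn": [0, 0, 0]}]'

```text
clock: 14.3
position: [0.6663, 0.1249, 0.1131]
orientation: [0.001, 0.931, 0.365, -0.001]
force: [1.3, -2.2, -2.7]
opening: 0.0156
grasp_force: 37.1
```

```bash
python3 st.py
```

```text
14.3 [0.6663 0.1249 0.1131] yaw 42.87 F [ 1.3121 -2.22   -2.7378] T [-0.2647 -0.2078  1.0244] op 0.015554597975126946 37.12302083149552 q [ 0.022   0.7233  1.3774 -0.0028  1.0429  0.8459]
```

>>> apply_moves --deltas '[{"gripper": 1, "travel": [0, 0, 0], "turn": [0, 0, -0.3]}, {"gripper": 1, "travel": [0, 0, 0], "turn": [0, 0, 0]}, {"gripper": 1, "travel": [0, 0, 0], "turn": [0, 0, 0]}, {"gripper": 1, "travel": [0, 0, 0], "turn": [0, 0, 0]}, {"gripper": 1, "travel": [0, 0, 0], "turn": [0, 0, 0]}, {"gripper": 1, "travel": [0, 0, -3.5], "turn": [0, 0, 0]}, {"gripper": 1, "travel": [0, 0, -4], "turn": [0, 0, -0.8]}, {"gripper": 1, "travel": [0, 0, -1.2], "turn": [0, 0, -1]}, {"gripper": 1, "travel": [0, 0, 0], "turn": [0, 0, -1]}, {"gripper": 1, "travel": [0, 0, 0], "turn": [0, 0, -1]}, {"gripper": 1, "travel": [0, 0, 0], "turn": [0, 0, -1]}, {"gripper": 1, "travel": [0, 0, 0], "turn": [0, 0, -1]}, {"gripper": 1, "travel": [0, 0, 0], "turn": [0, 0, -1]}, {"gripper": 1, "travel": [0, 0, 0], "turn": [0, 0, -1]}, {"gripper": 1, "travel": [0, 0, 0], "turn": [0, 0, -1]}, {"gripper": 1, "travel": [0, 0, 0], "turn": [0, 0, -1]}, {"gripper": 1, "travel": [-2.9, -3, 0], "turn": [0, 0, 0]}, {"gripper": 1, "travel": [-2.9, -3, 0], "turn": [0, 0, 0]}, {"gripper": 1, "travel": [-3, -3, 0], "turn": [0, 0, 0]}, {"gripper": 1, "travel": [0, 0, 0], "turn": [0, 0, 0]}]'

```text
clock: 16.3
position: [0.5774, 0.0304, 0.2009]
orientation: [-0.002, 0.689, 0.725, -0.002]
force: [1.7, 0.6, -0.7]
opening: 0.0871
grasp_force: 0.0
```

```bash
python3 st.py
python3 - <<'E'
from m import *
im=snap('wrist','w3');p=robot.camera_params('wrist')
for r in rects(im,(0,225,222),(6,255,255),100):print('bright',np.round(r[0],1),rz(p,r,.140))
for r in rects(im,(22,200,190),(32,255,255),60):print('yel',np.round(r[0],1),rz(p,r,.092))
E
```

```text
16.3 [0.5774 0.0304 0.2009] yaw 92.86 F [ 1.7157  0.5971 -0.6751] T [ 0.0478 -0.1045 -0.0218] op 0.08709905536568859 0.0 q [-0.1397  0.4927  1.571  -0.0016  1.0832 -0.1889]
bright [144.4  95.1] (array([0.4894, 0.1182]), 137.5, array([0.008 , 0.0555]))
bright [377.1  89.5] (array([0.6696, 0.1313]), 58.8, array([0.0084, 0.056 ]))
bright [503.4  46.8] (array([0.7594, 0.1663]), 73.7, array([0.0105, 0.0371]))
yel [261. 186.] (array([0.586 , 0.0371]), 93.6, array([0.0121, 0.0384]))
```

View pics/w3.png

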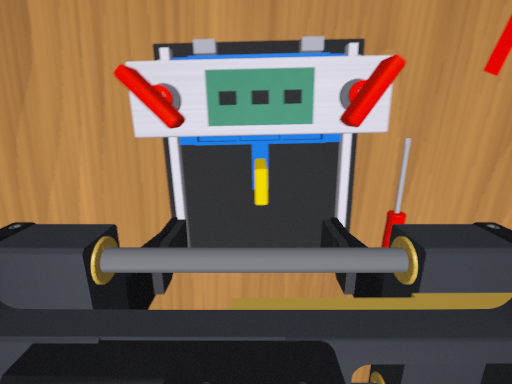

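The wrist picture shows both knobs turned: A at (150,95) and B at (375,90). Knob B's end angle of about 57° fits a tight angle of about 15°, which is also what the hover picture showed, and the end-stop torque was 1.0 N m. The handle is at (261,182). I will grip it next.

>>> apply_moves --deltas '[{"gripper": 1, "travel": [0.1, 0.5, 4], "turn": [0, 0, -0.15]}, {"gripper": 0.2, "travel": [0, 0, 4], "turn": [0, 0, 0]}, {"gripper": 0, "travel": [0, 0, 4], "turn": [0, 0, 0]}, {"gripper": -0.3, "travel": [0, 0, 2.6], "turn": [0, 0, 0]}, {"gripper": -1, "travel": [0, 0, 0], "turn": [0, 0, 0]}, {"gripper": -1, "travel": [0, 0, 0], "turn": [0, 0, 0]}, {"gripper": -1, "travel": [0, 0, 0], "turn": [0, 0, 0]}, {"gripper": -1, "travel": [0, 0, 0], "turn": [0, 0, 0]}, {"gripper": -1, "travel": [0, 0, 0], "turn": [0, 0, 0]}, {"gripper": -1, "travel": [0, 0, 0], "turn": [0, 0, 0]}, {"gripper": -1, "travel": [0, 0, 0], "turn": [0, 0, 0]}, {"gripper": -1, "travel": [0, 0, 0], "turn": [0, 0, 0]}, {"gripper": -1, "travel": [0, 0, 0], "turn": [0, 0, 0]}]'

```text
clock: 17.65
position: [0.5853, 0.0343, 0.0555]
orientation: [-0.001, 0.683, 0.731, -0.001]
force: [-3.6, -0.5, 5.9]
opening: 0.0139
grasp_force: 30.0
```

```bash
python3 st.py
```

```text
17.65 [0.5853 0.0343 0.0555] yaw 93.89 F [-3.6064 -0.4756  5.9131] T [-0.1115  0.5505  0.3632] op 0.01387882379903419 29.959373930669003 q [-0.1316  0.7098  1.6544 -0.0011  0.7802 -0.1988]
```

>>> apply_moves --deltas '[{"gripper": -1, "travel": [0, -0.08, -0.08], "turn": [0, 0, 0]}, {"gripper": -1, "travel": [-0.8, 0, 0], "turn": [0, 0, 0]}, {"gripper": -1, "travel": [-1.5, 0, 0], "turn": [0, 0, 0]}, {"gripper": -1, "travel": [-1.5, 0, 0], "turn": [0, 0, 0]}, {"gripper": -1, "travel": [-1.5, 0, 0], "turn": [0, 0, 0]}]'

```text
clock: 18.15
position: [0.5892, -0.0199, 0.0556]
orientation: [-0.0, 0.683, 0.73, -0.0]
force: [-1.8, 2.5, -1.7]
opening: 0.0139
grasp_force: 29.9
```

```bash
python3 st.py
```

```text
18.15 [ 0.5892 -0.0199  0.0556] yaw 93.79 F [-1.8052  2.4808 -1.7321] T [0.3647 0.1615 0.1058] op 0.01389092120647477 29.900526792785058 q [-0.2232  0.712   1.6475 -0.      0.7831 -0.2894]
```

>>> apply_moves --deltas '[{"gripper": -1, "travel": [-1.6, 0, 0], "turn": [0, 0, 0]}, {"gripper": -1, "travel": [-1.6, 0, 0], "turn": [0, 0, 0]}, {"gripper": -1, "travel": [-1.6, 0, 0], "turn": [0, 0, 0]}, {"gripper": -1, "travel": [-1.6, 0, 0], "turn": [0, 0, 0]}, {"gripper": -1, "travel": [-1.6, 0, 0], "turn": [0, 0, 0]}, {"gripper": -1, "travel": [-1.0, 0, 0], "turn": [0, 0, 0]}, {"gripper": -1, "travel": [-0.6, 0, 0], "turn": [0, 0, 0]}, {"gripper": -1, "travel": [0, 0, 0], "turn": [0, 0, 0]}]'

```text
clock: 18.95
position: [0.5959, -0.1161, 0.0561]
orientation: [0.001, 0.683, 0.73, -0.001]
force: [-1.9, -3.2, -2.8]
opening: 0.0137
grasp_force: 29.9
```

```bash
python3 st.py
```

```text
18.95 [ 0.5959 -0.1161  0.0561] yaw 93.8 F [-1.8565 -3.202  -2.7862] T [-0.6231  0.3622 -0.0177] op 0.013739374431251988 29.913688044877702 q [-0.3754  0.7267  1.6019 -0.0022  0.8122 -0.4402]
```

>>> apply_moves --deltas '[{"gripper": 1, "travel": [0, 0, 0], "turn": [0, 0, 0]}, {"gripper": 1, "travel": [0, 0, 0], "turn": [0, 0, 0]}, {"gripper": 1, "travel": [0, 0, 0], "turn": [0, 0, 0]}, {"gripper": 1, "travel": [0, 0, 0], "turn": [0, 0, 0]}, {"gripper": 1, "travel": [0, 0, -3], "turn": [0, 0, 0]}, {"gripper": 1, "travel": [0, 0, -4], "turn": [0, 0, 0]}, {"gripper": 1, "travel": [0, 0, -4], "turn": [0, 0, 0]}, {"gripper": 1, "travel": [0, 0, -4], "turn": [0, 0, 0]}, {"gripper": 1, "travel": [0, 0, -3], "turn": [0, 0, 0]}, {"gripper": 1, "travel": [0, 0, 0], "turn": [0, 0, 0]}, {"gripper": 1, "travel": [0, 0, 0], "turn": [0, 0, 0]}]'

```text
clock: 20.05
position: [0.596, -0.1141, 0.2367]
orientation: [0.001, 0.683, 0.73, 0.0]
force: [-0.3, -0.7, -0.3]
opening: 0.0855
grasp_force: 0.0
```

```bash
python3 st.py
python3 - <<'E'
from m import *
im=snap('wrist','w4');p=robot.camera_params('wrist')
for z in(.028,.016):
  for r in rects(im,(100,120,60),(125,255,255),150):print('blue',z,np.round(r[0],1),np.round(r[1],1),rz(p,r,z))
for r in rects(im,(22,200,190),(32,255,255),60):print('yel',np.round(r[0],1),rz(p,r,.092))
E
```

```text
20.05 [ 0.596  -0.1141  0.2367] yaw 93.83 F [-0.2988 -0.6686 -0.284 ] T [-0.0397 -0.0665  0.0127] op 0.08552812643266157 0.0 q [-0.3732  0.4867  1.4657  0.0002  1.1876 -0.4401]
blue 0.028 [252.5 115.7] [102.7 156. ] (array([ 0.5873, -0.0398]), 4.3, array([0.1305, 0.1949]))
blue 0.016 [252.5 115.7] [102.7 156. ] (array([ 0.5873, -0.0399]), 4.3, array([0.1347, 0.2012]))
yel [253. 179.] (array([ 0.5927, -0.1095]), 94.0, array([0.0113, 0.0473]))
```

View pics/w4.png

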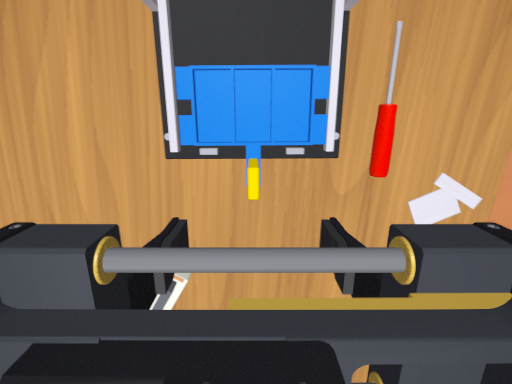

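The carrier is drawn out, with its outer corners at (177,66), (331,66), (329,146) and (177,147). The slot walls are at u = 195, 235, 273 and 312, and the handle is at (253,182).

Run:
```python
from m import *
p=robot.camera_params('wrist')
for u,v in((177,66),(331,66),(329,146),(177,147),(195,107),(235,107),(273,106),(312,106),(253.5,106.3)):print((u,v),onz(p,u,v,.028).round(4))
im=cv2.imread('pics/w4.png');g=im[107,170:340,0].astype(int);print(im[107,170:340,0].tolist())
print(im[55:155,253,0].tolist())
```

```text
(177, 66) [0.4891 0.014  0.028 ]
(331, 66) [0.6814 0.0267 0.028 ]
(329, 146) [ 0.6927 -0.0723  0.028 ]
(177, 147) [ 0.4882 -0.0871  0.028 ]
(195, 107) [ 0.5121 -0.0338  0.028 ]
(235, 107) [ 0.5639 -0.0304  0.028 ]
(273, 106) [ 0.613  -0.0259  0.028 ]
(312, 106) [ 0.6635 -0.0225  0.028 ]
(253.5, 106.3) [ 0.5878 -0.0279  0.028 ]
[244, 244, 244, 236, 187, 119, 110, 81, 61, 60, 61, 60, 61, 60, 61, 60, 61, 61, 62, 61, 60, 178, 230, 242, 211, 147, 195, 234, 242, 242, 242, 242, 242, 243, 243, 242, 243, 242, 242, 243, 242, 243, 243, 242, 242, 243, 243, 242, 242, 243, 243, 243, 243, 243, 243, 243, 243, 243, 243, 243, 244, 243, 243, 243, 217, 229, 242, 243, 243, 243, 243, 243, 243, 243, 243, 244, 243, 243, 243, 243, 243, 243, 243, 243, 244, 243, 243, 243, 243, 243, 244, 243, 243, 243, 243, 243, 243, 243, 243, 243, 226, 227, 240, 243, 243, 242, 243, 243, 243, 243, 243, 243, 243, 242, 243, 243, 243, 243, 243, 243, 242, 242, 242, 243, 242, 243, 242, 242, 242, 242, 242, 242, 242, 242, 242, 242, 242, 242, 242, 204, 155, 218, 239, 237, 177, 89, 58, 59, 59, 61, 58, 57, 57, 59, 57, 68, 120, 136, 180, 234, 244, 245, 244, 245, 244, 240, 184, 87, 56, 59]
[64, 63, 62, 62, 61, 59, 66, 63, 64, 82, 231, 246, 245, 207, 168, 235, 245, 245, 245, 245, 245, 244, 244, 244, 244, 245, 245, 245, 245, 244, 244, 244, 244, 244, 244, 244, 244, 244, 244, 243, 243, 244, 243, 244, 244, 243, 243, 243, 243, 243, 244, 243, 243, 243, 243, 244, 243, 243, 242, 242, 243, 243, 243, 243, 243, 242, 243, 242, 242, 242, 242, 242, 242, 243, 242, 243, 243, 242, 242, 242, 242, 242, 242, 242, 242, 242, 225, 218, 242, 242, 242, 242, 242, 242, 242, 241, 241, 241, 241, 242]
```

>>> apply_moves --deltas '[{"gripper": 1, "travel": [-3.8, -2.8, 0], "turn": [0, 0, 0]}, {"gripper": 1, "travel": [-3.8, -2.8, 0], "turn": [0, 0, 0]}, {"gripper": 1, "travel": [-3.8, -2.8, 0], "turn": [0, 0, 0]}, {"gripper": 1, "travel": [-3.8, -2.8, 0], "turn": [0, 0, 0]}, {"gripper": 1, "travel": [-3.8, -2.8, 0], "turn": [0, 0, 0]}, {"gripper": 1, "travel": [0, 0, 2], "turn": [0, 0, 1]}, {"gripper": 1, "travel": [0, 0, 2], "turn": [0, 0, 1]}, {"gripper": 1, "travel": [0, 0, 2], "turn": [0, 0, 1]}, {"gripper": 1, "travel": [0, 0, 1.5], "turn": [0, 0, 1]}, {"gripper": 1, "travel": [0, 0, 0], "turn": [0, 0, 1]}, {"gripper": 1, "travel": [0, 0, 0], "turn": [0, 0, 1]}, {"gripper": 1, "travel": [0, 0, 0], "turn": [0, 0, 0]}, {"gripper": 1, "travel": [0, 0, 0], "turn": [0, 0, 0]}]'

```text
clock: 21.4
position: [0.4681, -0.3126, 0.1597]
orientation: [-0.001, 0.848, 0.529, -0.0]
force: [0.5, 0.6, -0.5]
opening: 0.0871
grasp_force: 0.0
```

```bash
python3 st.py
cat > mod.py <<'E'
from m import *
import sys
s=robot.state();p=robot.camera_params('wrist');im=snap('wrist',sys.argv[1]);Rt=rot(s['orientation'])
yaw=np.degrees(np.arctan2(Rt[1,0],Rt[0,0]))
for n,lo,hi,z in(('case',(0,0,170),(180,50,255),.028),('bar',(90,10,95),(130,60,165),.056),('bar2',(0,0,40),(180,70,165),.056)):
    for r in rects(im,lo,hi,150):
        if r[0][1]<240 and 120<r[0][0]<400:
            c,a,sz=rz(p,r,z); d=Rt.T@np.append(c-s['position'][:2],0); print(n,np.round(r[0],1),c,a,sz,'tool dx,dy cm',np.round(d[:2]*100,2),'dyaw',round((a-yaw+90)%180-90,1))
E
python3 mod.py w5
```

```text
21.4 [ 0.4681 -0.3126  0.1597] yaw 63.91 F [ 0.494   0.6048 -0.507 ] T [-0.0391 -0.0594  0.0481] op 0.0871014174900791 0.0 q [-0.7872  0.5276  1.6501  0.      0.9667 -0.332 ]
case [259.5 190. ] [ 0.4688 -0.3197] 63.1 [0.0399 0.0862] tool dx,dy cm [-0.61  0.37] dyaw -0.8
bar [260.3 200. ] [ 0.4679 -0.3224] 62.8 [0.0117 0.0625] tool dx,dy cm [-0.89  0.41] dyaw -1.1
bar2 [260.1 197.5] [ 0.4689 -0.3199] 62.9 [0.013  0.0676] tool dx,dy cm [-0.62  0.39] dyaw -1.0
```

View pics/w5.png

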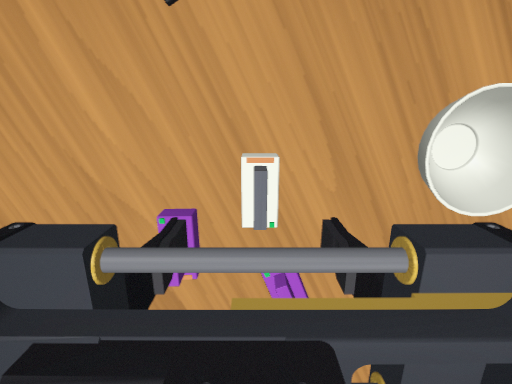

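The module is at (260,190). The purple ones are at (180,245) and (283,283), and a partly closed gripper clears them. I will grasp the module.

>>> apply_moves --deltas '[{"gripper": -0.2, "travel": [-0.65, 0.38, 0], "turn": [0, 0, 0.2]}, {"gripper": -0.2, "travel": [0, 0, 2], "turn": [0, 0, 0]}, {"gripper": -0.2, "travel": [0, 0, 2], "turn": [0, 0, 0]}, {"gripper": -0.2, "travel": [0, 0, 2], "turn": [0, 0, 0]}, {"gripper": -0.2, "travel": [0, 0, 2.5], "turn": [0, 0, 0]}, {"gripper": -0.2, "travel": [0, 0, 2.5], "turn": [0, 0, 0]}, {"gripper": -0.2, "travel": [0, 0, 1.8], "turn": [0, 0, 0]}, {"gripper": -1, "travel": [0, 0, 0], "turn": [0, 0, 0]}, {"gripper": -1, "travel": [0, 0, 0], "turn": [0, 0, 0]}, {"gripper": -1, "travel": [0, 0, 0], "turn": [0, 0, 0]}, {"gripper": -1, "travel": [0, 0, 0], "turn": [0, 0, 0]}, {"gripper": -1, "travel": [0, 0, 0], "turn": [0, 0, 0]}, {"gripper": -1, "travel": [0, 0, 0], "turn": [0, 0, 0]}]'

```text
clock: 22.75
position: [0.4702, -0.3216, 0.0341]
orientation: [0.001, 0.853, 0.521, 0.0]
force: [0.8, -1.0, 3.5]
opening: 0.0136
grasp_force: 29.9
```

```bash
python3 st.py
```

```text
22.75 [ 0.4702 -0.3216  0.0341] yaw 62.81 F [ 0.7798 -1.0367  3.4964] T [-0.1043 -0.1211  0.0304] op 0.01361326077472588 29.939199364744127 q [-0.796   0.7299  1.7098 -0.      0.6988 -0.3215]
```

>>> apply_moves --deltas '[{"gripper": -1, "travel": [0, 0, -2], "turn": [0, 0, 0]}, {"gripper": -1, "travel": [0, 0, -3], "turn": [0, 0, 0]}, {"gripper": -1, "travel": [0, 0, -4], "turn": [0, 0, 0]}, {"gripper": -1, "travel": [0, 0, -3], "turn": [0, 0, 0]}, {"gripper": -1, "travel": [4.2, 0.2, 0], "turn": [0, 0, 0]}, {"gripper": -1, "travel": [4.2, 0.2, 0], "turn": [0, 0, 0]}, {"gripper": -1, "travel": [4.2, 0.2, 0], "turn": [0, 0, 0]}, {"gripper": -1, "travel": [4.2, 0.2, 0], "turn": [0, 0, 0]}, {"gripper": -1, "travel": [4.2, 0.2, 0], "turn": [0, 0, 0]}, {"gripper": -1, "travel": [4.2, 0.2, 0], "turn": [0, 0, 0]}, {"gripper": -1, "travel": [4.2, 0.2, 0], "turn": [0, 0, 0]}, {"gripper": -1, "travel": [4.2, 0.2, 0], "turn": [0, 0, 0]}, {"gripper": -1, "travel": [0, 0, 0], "turn": [0, 0, -1]}, {"gripper": -1, "travel": [0, 0, 0], "turn": [0, 0, -1]}, {"gripper": -1, "travel": [0, 0, 0], "turn": [0, 0, -1]}, {"gripper": -1, "travel": [0, 0, 0], "turn": [0, 0, -1]}, {"gripper": -1, "travel": [0, 0, 0], "turn": [0, 0, -1]}, {"gripper": -1, "travel": [0, 0, 0], "turn": [0, 0, -1]}, {"gripper": -1, "travel": [0, 0, 0], "turn": [0, 0, -0.15]}, {"gripper": -1, "travel": [0, 0, 0], "turn": [0, 0, 0]}]'

```text
clock: 24.75
position: [0.6363, -0.029, 0.1525]
orientation: [-0.001, 0.685, 0.728, -0.0]
force: [0.2, -0.2, -3.3]
opening: 0.0143
grasp_force: 30.0
```

```bash
python3 st.py
python3 - <<'E'
from m import *
s=robot.state();p=robot.camera_params('wrist');im=snap('wrist','w6');Rt=rot(s['orientation'])
z=s['position'][2]-.0341+.028
for r in rects(im,(0,0,170),(180,50,255),150):
    if 180<r[0][0]<340 and 100<r[0][1]<240:
        b=cv2.boxPoints(r);print(np.round(r[0],1),np.round(r[1],1),rz(p,r,z));print([ (Rt.T@(onz(p,u,v,z)-s['position']))[:2].round(4).tolist() for u,v in b])
E
```

```text
24.75 [ 0.6363 -0.029   0.1525] yaw 93.48 F [ 0.1821 -0.1994 -3.3088] T [ 0.0115 -0.1318 -0.0144] op 0.014335262328597893 29.98664033599198 q [-0.2208  0.625   1.464   0.0001  1.0543 -0.2814]
[253. 200.] [64. 66.] (array([ 0.6333, -0.0061]), 91.5, array([0.0401, 0.045 ]))
[[-0.0002, -0.0231], [0.0448, -0.0216], [0.0447, 0.0185], [-0.0002, 0.0198]]
[311.1 140.1] [ 14.9 166.5] (array([0.6665, 0.0343]), 94.2, array([0.0084, 0.101 ]))
[[0.007, 0.03], [0.108, 0.0288], [0.1077, 0.0373], [0.0066, 0.04]]
```

View pics/w6.png

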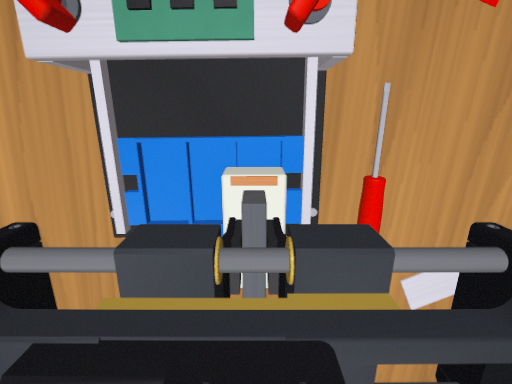

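Run:
```python
from m import *
im=cv2.imread('pics/w6.png');p=robot.camera_params('wrist')
for v in(146,158):
    row=im[v,110:310,0].astype(int); d=[110+i for i in range(1,199) if row[i]<row[i-1]-8 and row[i]<=row[i+1]]
    print(v,[(u,int(im[v,u,0]),onz(p,u,v,.028)[:2].round(4).tolist()) for u in d])
c=[(u,v) for u in(150,210,260) for v in range(125,150) if im[v,u,0]>200 and im[v-1,u,0]<=200];print([(q,onz(p,*q,.028)[:2].round(4).tolist()) for q in c])
```

```text
146 [(113, 107, [0.4853, 0.0064]), (187, 101, [0.5629, 0.011]), (236, 184, [0.6141, 0.014]), (281, 171, [0.661, 0.0168]), (303, 197, [0.684, 0.0182])]
158 [(139, 102, [0.5119, -0.0047]), (188, 102, [0.5639, -0.0016]), (236, 178, [0.6146, 0.0014]), (281, 179, [0.6621, 0.0043]), (303, 183, [0.6854, 0.0057])]
[((150, 139), [0.5245, 0.016]), ((210, 138), [0.5868, 0.0207]), ((260, 137), [0.6385, 0.0248])]
```

The view shows the held case at (253,200) above slot 3, whose walls are at u = 236 and 281. It needs about 6 mm more in x. Lowering it now.

>>> apply_moves --deltas '[{"gripper": -1, "travel": [0.05, 0.6, 3], "turn": [0, 0, 0]}, {"gripper": -1, "travel": [0, 0, 3], "turn": [0, 0, 0]}, {"gripper": -1, "travel": [0, 0, 2], "turn": [0, 0, 0]}, {"gripper": -1, "travel": [0, 0, 0.8], "turn": [0, 0, 0]}, {"gripper": -1, "travel": [0, 0, 0.5], "turn": [0, 0, 0]}, {"gripper": -1, "travel": [0, 0, 0.4], "turn": [0, 0, 0]}, {"gripper": -1, "travel": [0, 0, 0], "turn": [0, 0, 0]}]'

```text
clock: 25.5
position: [0.643, -0.0268, 0.058]
orientation: [-0.001, 0.685, 0.728, 0.001]
force: [-1.8, 2.6, 1.9]
opening: 0.0136
grasp_force: 30.0
```

```bash
python3 st.py
```

```text
25.5 [ 0.643  -0.0268  0.058 ] yaw 93.51 F [-1.8451  2.5714  1.9123] T [ 0.2846  0.1812 -0.1077] op 0.01361375326444644 29.993034205399454 q [-0.2159  0.7588  1.5025  0.0023  0.8804 -0.2786]
```

>>> apply_moves --deltas '[{"gripper": -1, "travel": [0.05, -0.05, 0.3], "turn": [0, 0, 0]}, {"gripper": -1, "travel": [0, 0, 0.2], "turn": [0, 0, 0]}, {"gripper": -1, "travel": [0, 0, 0], "turn": [0, 0, 0]}]'

```text
clock: 25.8
position: [0.6432, -0.0252, 0.0544]
orientation: [-0.0, 0.685, 0.728, 0.002]
force: [-3.1, 7.9, 10.7]
opening: 0.0139
grasp_force: 30.0
```

```bash
python3 st.py
```

```text
25.8 [ 0.6432 -0.0252  0.0544] yaw 93.47 F [-3.1322  7.9361 10.6682] T [ 1.2214  0.4758 -0.092 ] op 0.013896455415933085 30.001466358080506 q [-0.2143  0.7635  1.505   0.005   0.8716 -0.2781]
```

>>> apply_moves --deltas '[{"gripper": -1, "travel": [0, 0, -0.5], "turn": [0, 0, 0]}, {"gripper": -1, "travel": [0.35, -0.1, 0], "turn": [0, 0, 0]}, {"gripper": -1, "travel": [0, 0, 0], "turn": [0, 0, 0]}, {"gripper": -1, "travel": [0, 0, 0.3], "turn": [0, 0, 0]}, {"gripper": -1, "travel": [0, 0, 0.2], "turn": [0, 0, 0]}, {"gripper": -1, "travel": [0, 0, 0], "turn": [0, 0, 0]}]'

```text
clock: 26.4
position: [0.6418, -0.0247, 0.0543]
orientation: [0.001, 0.685, 0.729, 0.0]
force: [-3.3, 2.7, 18.1]
opening: 0.0142
grasp_force: 30.0
```

```bash
python3 st.py
```

```text
26.4 [ 0.6418 -0.0247  0.0543] yaw 93.55 F [-3.3398  2.7015 18.142 ] T [ 0.1365  0.9037 -0.061 ] op 0.014201289505214116 30.00353026902303 q [-0.212   0.7625  1.5082 -0.0002  0.8696 -0.2739]
```

Run:
```python
from m import *
a=snap('side','s7');b=snap('wrist','w7')
a=cv2.resize(a[150:290,150:350],(800,560),interpolation=cv2.INTER_CUBIC)[:300]
b=cv2.resize(b[90:240,100:350],(800,480),interpolation=cv2.INTER_CUBIC)[:300]
cv2.imwrite('pics/c7.png',np.vstack([a,b])[:,:,::-1])
```

```text
(no output)
```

View pics/c7.png

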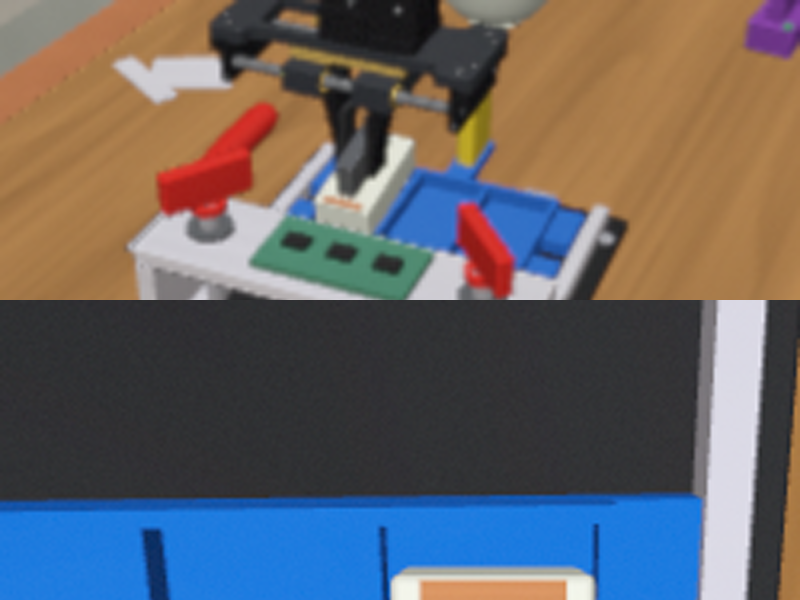

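The side crop shows the module upright over slot 3 between its walls. In the wrist crop its rear edge is at about full-picture row 174, and the back of the slot is at about row 160. I will compare the two in metres.

Run:
```python
from m import *
im=cv2.imread('pics/w7.png');p=robot.camera_params('wrist');s=robot.state()
print(im[145:185,254].tolist())
print('col235',[(v,im[v,254,0]) for v in range(145,182)])
for v,z in((174,.044),(174,.048),(160,.028),(153,.028)):print(v,z,onz(p,254,v,z).round(4))
# side cam: case height check via vertical edge handled by eye
```

```text
[[52, 49, 49], [54, 51, 51], [52, 49, 48], [53, 50, 50], [53, 51, 49], [55, 49, 47], [169, 83, 19], [169, 85, 20], [171, 86, 26], [199, 105, 25], [224, 125, 30], [224, 124, 31], [224, 123, 26], [224, 123, 29], [224, 123, 32], [224, 124, 29], [223, 123, 25], [224, 124, 28], [224, 123, 26], [224, 125, 26], [225, 124, 32], [224, 123, 30], [223, 123, 27], [223, 123, 28], [224, 123, 29], [224, 122, 27], [224, 122, 27], [224, 124, 35], [195, 148, 112], [160, 171, 169], [161, 170, 168], [205, 216, 214], [171, 195, 223], [98, 148, 217], [98, 150, 216], [101, 151, 219], [101, 150, 220], [97, 147, 216], [97, 147, 214], [100, 149, 217]]
col235 [(145, np.uint8(52)), (146, np.uint8(54)), (147, np.uint8(52)), (148, np.uint8(53)), (149, np.uint8(53)), (150, np.uint8(55)), (151, np.uint8(169)), (152, np.uint8(169)), (153, np.uint8(171)), (154, np.uint8(199)), (155, np.uint8(224)), (156, np.uint8(224)), (157, np.uint8(224)), (158, np.uint8(224)), (159, np.uint8(224)), (160, np.uint8(224)), (161, np.uint8(223)), (162, np.uint8(224)), (163, np.uint8(224)), (164, np.uint8(224)), (165, np.uint8(225)), (166, np.uint8(224)), (167, np.uint8(223)), (168, np.uint8(223)), (169, np.uint8(224)), (170, np.uint8(224)), (171, np.uint8(224)), (172, np.uint8(224)), (173, np.uint8(195)), (174, np.uint8(160)), (175, np.uint8(161)), (176, np.uint8(205)), (177, np.uint8(171)), (178, np.uint8(98)), (179, np.uint8(98)), (180, np.uint8(101)), (181, np.uint8(101))]
174 0.044 [0.6384 0.0145 0.044 ]
174 0.048 [0.6384 0.0154 0.048 ]
160 0.028 [0.6381 0.021  0.028 ]
153 0.028 [0.6378 0.0259 0.028 ]
```

>>> apply_moves --deltas '[{"gripper": -1, "travel": [0, 0, -1], "turn": [0, 0, 0]}, {"gripper": -1, "travel": [0, 0, -1], "turn": [0, 0, 0]}, {"gripper": -1, "travel": [0, 0, 0], "turn": [0, 0, 0]}]'

```text
clock: 26.8
position: [0.6425, -0.0249, 0.0721]
orientation: [0.001, 0.685, 0.729, 0.001]
force: [-0.0, 0.3, -2.5]
opening: 0.0137
grasp_force: 30.0
```

```bash
python3 st.py
python3 - <<'E'
from m import *
s=robot.state();p=robot.camera_params('wrist');im=snap('wrist','w8');Rt=rot(s['orientation'])
for f,zz in(('w6',.1525),('w7',.0543),('w8',s['position'][2])):
    im=cv2.imread('pics/%s.png'%f)
    print(f,'col',[(v,im[v,240].tolist()) for v in range(160,184)])
    for v in(180,184,188,192):
        r=im[v,200:310]; w=[200+i for i in range(110) if min(r[i])>170]; print(f,v,w[0],w[-1],len(w))
im=cv2.imread('pics/w8.png');print([(v,int(im[v,210,0])) for v in range(145,175)])
E
```

```text
26.8 [ 0.6425 -0.0249  0.0721] yaw 93.54 F [-0.0299  0.3327 -2.4564] T [ 0.0456 -0.0979  0.0096] op 0.013688737573929605 29.996078959666193 q [-0.2122  0.7372  1.5005 -0.0001  0.9009 -0.274 ]
w6 col [(160, [224, 124, 30]), (161, [224, 124, 29]), (162, [224, 125, 30]), (163, [224, 124, 29]), (164, [223, 123, 28]), (165, [224, 122, 27]), (166, [223, 125, 39]), (167, [174, 184, 182]), (168, [175, 185, 182]), (169, [175, 185, 183]), (170, [176, 186, 184]), (171, [177, 186, 184]), (172, [177, 187, 185]), (173, [179, 189, 185]), (174, [195, 206, 203]), (175, [223, 233, 231]), (176, [135, 169, 213]), (177, [100, 150, 219]), (178, [101, 150, 218]), (179, [100, 151, 219]), (180, [100, 151, 220]), (181, [98, 148, 216]), (182, [99, 148, 216]), (183, [99, 150, 217])]
w6 180 222 309 23
w6 184 222 309 24
w6 188 222 309 71
w6 192 222 309 49
w7 col [(160, [224, 124, 28]), (161, [224, 125, 34]), (162, [224, 124, 31]), (163, [224, 124, 30]), (164, [224, 125, 29]), (165, [224, 124, 26]), (166, [224, 125, 30]), (167, [224, 124, 31]), (168, [224, 123, 29]), (169, [224, 123, 29]), (170, [224, 123, 29]), (
[... 676 characters left out ...]
24, 36]), (173, [177, 158, 139]), (174, [161, 170, 167]), (175, [161, 171, 169]), (176, [206, 217, 215]), (177, [130, 164, 208]), (178, [101, 150, 218]), (179, [101, 149, 217]), (180, [99, 150, 218]), (181, [100, 152, 220]), (182, [98, 149, 216]), (183, [97, 148, 215])]
w8 180 222 285 18
w8 184 222 284 17
w8 188 223 284 62
w8 192 223 284 41
[(145, 51), (146, 50), (147, 50), (148, 144), (149, 169), (150, 169), (151, 215), (152, 222), (153, 223), (154, 222), (155, 223), (156, 223), (157, 223), (158, 223), (159, 223), (160, 223), (161, 223), (162, 223), (163, 223), (164, 223), (165, 223), (166, 223), (167, 224), (168, 223), (169, 223), (170, 223), (171, 223), (172, 223), (173, 223), (174, 223)]
```

Comparing the rear-face pixel rows of the three frames shows the module pitched about 5° in the grip, so its front end is on the front wall. I will shift it 4.5 mm towards the bridge and lower again.

>>> apply_moves --deltas '[{"gripper": -1, "travel": [0.45, 0, 0], "turn": [0, 0, 0]}, {"gripper": -1, "travel": [0, 0, 0.8], "turn": [0, 0, 0]}, {"gripper": -1, "travel": [0, 0, 0.6], "turn": [0, 0, 0]}, {"gripper": -1, "travel": [0, 0, 0.3], "turn": [0, 0, 0]}, {"gripper": -1, "travel": [0, 0, 0], "turn": [0, 0, 0]}]'

```text
clock: 27.35
position: [0.6404, -0.0203, 0.0538]
orientation: [-0.001, 0.685, 0.729, -0.001]
force: [-2.0, -1.6, 1.8]
opening: 0.0138
grasp_force: 30.0
```

```bash
python3 st.py
```

```text
27.35 [ 0.6404 -0.0203  0.0538] yaw 93.58 F [-2.0431 -1.6022  1.8417] T [-0.1797  0.2421  0.0181] op 0.013831981780415075 29.998292005620897 q [-0.2055  0.7627  1.5101 -0.001   0.8706 -0.2673]
```

>>> apply_moves --deltas '[{"gripper": -1, "travel": [0, 0, 0.2], "turn": [0, 0, 0]}, {"gripper": -1, "travel": [0, 0, 0.2], "turn": [0, 0, 0]}, {"gripper": -1, "travel": [0, 0, 0.1], "turn": [0, 0, 0]}, {"gripper": -1, "travel": [0, 0, 0], "turn": [0, 0, 0]}]'

```text
clock: 27.75
position: [0.6409, -0.0227, 0.0513]
orientation: [0.001, 0.684, 0.729, -0.002]
force: [-5.2, -6.4, 13.5]
opening: 0.0136
grasp_force: 30.0
```

```bash
python3 st.py
```

```text
27.75 [ 0.6409 -0.0227  0.0513] yaw 93.65 F [-5.1792 -6.4048 13.504 ] T [-0.9607  1.0243  0.107 ] op 0.013606604186693325 30.00640070065856 q [-0.2073  0.7663  1.5109 -0.0055  0.8639 -0.2675]
```

>>> apply_moves --deltas '[{"gripper": -0.3, "travel": [0, 0, -0.1], "turn": [0, 0, 0]}, {"gripper": -0.3, "travel": [0, 0, 0], "turn": [0, 0, 0]}, {"gripper": -0.3, "travel": [0, 0, 0], "turn": [0, 0, 0]}, {"gripper": -0.3, "travel": [0, 0, 0], "turn": [0, 0, 0]}, {"gripper": -0.3, "travel": [0, 0, -3], "turn": [0, 0, 0]}, {"gripper": -0.3, "travel": [0, 0, -4], "turn": [0, 0, 0]}, {"gripper": 0, "travel": [-3, 0, -4], "turn": [0, 0, 0]}, {"gripper": 0, "travel": [-3, 0, -3], "turn": [0, 0, 0]}, {"gripper": 0, "travel": [0, 0, 0], "turn": [0, 0, 0]}, {"gripper": 0, "travel": [0, 0, 0], "turn": [0, 0, 0]}]'

```text
clock: 28.75
position: [0.6448, -0.0801, 0.1903]
orientation: [0.0, 0.685, 0.728, 0.0]
force: [-0.6, -0.1, -0.3]
opening: 0.0428
grasp_force: 0.0
```

```bash
python3 st.py
python3 - <<'E'
from m import *
a=snap('wrist','w9');p=robot.camera_params('wrist')
for r in rects(a,(0,0,170),(180,50,255),300):
    if 200<r[0][0]<400 and r[0][1]<240: print(np.round(r[0],1),np.round(r[1],1),rz(p,r,.044))
b=robot.grab_frame('side')
b=cv2.resize(b[150:270,170:350],(600,400),interpolation=cv2.INTER_CUBIC)[:280]
a=cv2.resize(a[60:220,130:380],(600,384),interpolation=cv2.INTER_CUBIC)[:320]
cv2.imwrite('pics/c9.png',np.vstack([b,a])[:,:,::-1])
E
```

```text
28.75 [ 0.6448 -0.0801  0.1903] yaw 93.48 F [-0.6284 -0.1205 -0.3345] T [ 0.0055 -0.0353  0.0268] op 0.0427840026404734 0.0 q [-0.2956  0.5956  1.3991  0.0006  1.146  -0.3566]
[253.  132.5] [75. 38.] (array([ 0.6381, -0.0224]), 94.5, array([0.0405, 0.0814]))
[366.6  82.1] [ 6.2 91. ] (array([0.7546, 0.0372]), 93.3, array([0.0063, 0.0896]))
[301.6  90.1] [ 14.8 180.3] (array([0.6869, 0.0249]), 94.1, array([0.0145, 0.1819]))
```

View pics/c9.png

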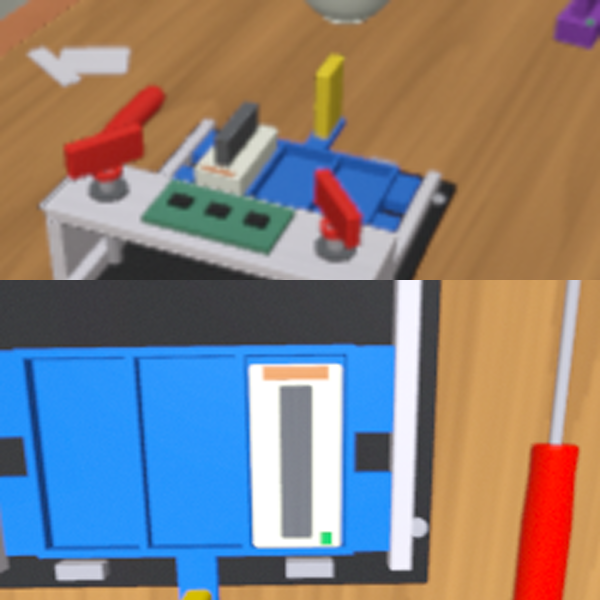

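The crops show the first module sitting flat and square in slot 3 (lower crop, (295,455)). Now to the second module.

>>> apply_moves --deltas '[{"gripper": 1, "travel": [0, 0, -4], "turn": [0, 0, 0]}, {"gripper": 1, "travel": [3.6, -1.6, -2], "turn": [0, 0, 0]}, {"gripper": 1, "travel": [3.6, -1.6, 0], "turn": [0, 0, 0]}, {"gripper": 1, "travel": [3.6, -1.6, 0], "turn": [0, 0, 0]}, {"gripper": 1, "travel": [3.6, -1.5, 0], "turn": [0, 0, 0]}, {"gripper": 1, "travel": [3.6, -1.5, 0], "turn": [0, 0, 0]}, {"gripper": 1, "travel": [3.6, -1.5, 0], "turn": [0, 0, 0]}, {"gripper": 1, "travel": [3.6, -1.5, 0], "turn": [0, 0, 0]}, {"gripper": 1, "travel": [3.6, -1.5, 0], "turn": [0, 0, 0]}, {"gripper": 1, "travel": [3.6, -1.5, 0], "turn": [0, 0, 0]}, {"gripper": 1, "travel": [3.6, -1.5, 0], "turn": [0, 0, -0.7]}, {"gripper": 1, "travel": [0, 0, 4.5], "turn": [0, 0, 0]}, {"gripper": 1, "travel": [0, 0, 4.5], "turn": [0, 0, 0]}, {"gripper": 1, "travel": [0, 0, 0], "turn": [0, 0, 0]}, {"gripper": 1, "travel": [0, 0, 0], "turn": [0, 0, 0]}]'

```text
clock: 30.35
position: [0.4682, 0.2702, 0.1588]
orientation: [-0.001, 0.662, 0.75, -0.002]
force: [0.1, -0.1, 0.7]
opening: 0.0871
grasp_force: 0.0
```

```bash
python3 st.py; python3 mod.py w10
```

```text
30.35 [0.4682 0.2702 0.1588] yaw 97.11 F [ 0.0575 -0.0974  0.7213] T [-0.0146 -0.1059 -0.0073] op 0.08710414189137068 0.0 q [0.3165 0.5036 1.7052 0.0002 0.9373 0.1923]
case [256.5 178.5] [0.4687 0.2783] 98.3 [0.0414 0.0851] tool dx,dy cm [0.8  0.14] dyaw 1.2
bar [256.5 187. ] [0.4689 0.2761] 97.5 [0.0107 0.0626] tool dx,dy cm [0.58 0.14] dyaw 0.4
bar2 [256.5 185. ] [0.4686 0.2782] 97.6 [0.0126 0.0665] tool dx,dy cm [0.79 0.13] dyaw 0.5
```

>>> apply_moves --deltas '[{"gripper": 0, "travel": [0.5, 0.3, 0], "turn": [0, 0, -0.1]}, {"gripper": 0, "travel": [0, 0, 2], "turn": [0, 0, 0]}, {"gripper": -0.2, "travel": [0, 0, 2], "turn": [0, 0, 0]}, {"gripper": -0.2, "travel": [0, 0, 2], "turn": [0, 0, 0]}, {"gripper": -0.2, "travel": [0, 0, 2.5], "turn": [0, 0, 0]}, {"gripper": -0.2, "travel": [0, 0, 2.5], "turn": [0, 0, 0]}, {"gripper": -0.2, "travel": [0, 0, 1.6], "turn": [0, 0, 0]}, {"gripper": -1, "travel": [0, 0, 0], "turn": [0, 0, 0]}, {"gripper": -1, "travel": [0, 0, 0], "turn": [0, 0, 0]}, {"gripper": -1, "travel": [0, 0, 0], "turn": [0, 0, 0]}, {"gripper": -1, "travel": [0, 0, 0], "turn": [0, 0, 0]}, {"gripper": -1, "travel": [0, 0, 0], "turn": [0, 0, 0]}, {"gripper": -1, "travel": [0, 0, 0], "turn": [0, 0, 0]}, {"gripper": -1, "travel": [0, 0, 0], "turn": [0, 0, 0]}]'

```text
clock: 31.8
position: [0.4724, 0.2755, 0.0353]
orientation: [0.0, 0.659, 0.752, 0.001]
force: [-2.3, -0.3, 6.8]
opening: 0.0136
grasp_force: 30.0
```

```bash
python3 st.py
```

```text
31.8 [0.4724 0.2755 0.0353] yaw 97.56 F [-2.3071 -0.2988  6.7555] T [-0.0673  0.2046 -0.0215] op 0.013626631256138116 29.974873065948486 q [0.3236 0.7112 1.7672 0.0001 0.6618 0.1915]
```

>>> apply_moves --deltas '[{"gripper": -1, "travel": [0, 0, -2], "turn": [0, 0, 0]}, {"gripper": -1, "travel": [0, 0, -3], "turn": [0, 0, 0]}, {"gripper": -1, "travel": [0, 0, -4], "turn": [0, 0, 0]}, {"gripper": -1, "travel": [0, 0, -4], "turn": [0, 0, 0]}, {"gripper": -1, "travel": [0, 0, -4], "turn": [0, 0, 0]}, {"gripper": -1, "travel": [0, 0, -3], "turn": [0, 0, 0]}, {"gripper": -1, "travel": [-3.9, 0.3, 0], "turn": [0, 0, 0]}, {"gripper": -1, "travel": [-3.9, 0.3, 0], "turn": [0, 0, 0]}, {"gripper": -1, "travel": [-3.9, 0.3, 0], "turn": [0, 0, 0]}, {"gripper": -1, "travel": [-3.9, 0.3, 0], "turn": [0, 0, 0]}, {"gripper": -1, "travel": [-3.9, 0.3, 0], "turn": [0, 0, 0]}, {"gripper": -1, "travel": [-3.9, 0.3, 0], "turn": [0, 0, 0]}, {"gripper": -1, "travel": [-3.9, 0.3, 0], "turn": [0, 0, 0]}, {"gripper": -1, "travel": [-3.9, 0.2, 0], "turn": [0, 0, 0.75]}, {"gripper": -1, "travel": [0, 0, 4], "turn": [0, 0, 0]}, {"gripper": -1, "travel": [0, 0, 4], "turn": [0, 0, 0]}, {"gripper": -1, "travel": [0, 0, 4], "turn": [0, 0, 0]}, {"gripper": -1, "travel": [0, 0, 0], "turn": [0, 0, 0]}, {"gripper": -1, "travel": [0, 0, 0], "turn": [0, 0, 0]}]'

```text
clock: 33.7
position: [0.5358, -0.031, 0.114]
orientation: [-0.0, 0.683, 0.73, -0.0]
force: [0.5, 0.2, -1.6]
opening: 0.014
grasp_force: 30.0
```

```bash
python3 st.py
python3 - <<'E'
from m import *
s=robot.state();p=robot.camera_params('wrist');im=snap('wrist','w11')[:,:,::-1].astype(int)
zt=s['position'][2]-.0353+.028
c=im[:,240];print([(v,im[v,240].tolist()) for v in range(130,186,1) if abs(im[v,240]-im[v-1,240]).max()>12])
for v in(192,200):
    r=im[v,200:310]; w=[200+i for i in range(110) if min(r[i])>170]; print(v,w[0],w[-1],[onz(p,u,v,zt)[:2].round(4).tolist() for u in(w[0],w[-1]+1)])
for v in(150,160):
    print(v,[(u,int(im[v,u,0]),onz(p,u,v,.028)[:2].round(4).tolist()) for u in range(150,400) if im[v,u,0]<im[v,u-1,0]-8 and im[v,u,0]<=im[v,u+1,0]])
for v in range(160,180,2):print(v,onz(p,240,v,zt)[:2].round(4),onz(p,240,v-30,.028)[:2].round(4),v-30)
E
```

```text
33.7 [ 0.5358 -0.031   0.114 ] yaw 93.81 F [ 0.5311  0.2061 -1.5722] T [-0.0241 -0.1593  0.0112] op 0.014001946099074894 29.982115924358368 q [-0.266   0.5682  1.752  -0.      0.8225 -0.3324]
[(144, [76, 60, 52]), (145, [168, 83, 12]), (147, [221, 121, 31]), (164, [188, 169, 154]), (165, [174, 184, 181]), (171, [198, 207, 205]), (172, [222, 232, 230]), (173, [84, 132, 198]), (174, [98, 148, 217]), (182, [179, 202, 227]), (183, [230, 240, 237])]
192 200 285 [[0.4981, -0.0053], [0.5537, -0.0016]]
200 200 284 [[0.4982, -0.0107], [0.5536, -0.0071]]
150 [(180, 51, [0.4648, 0.0096]), (203, 73, [0.4857, 0.011])]
160 [(181, 53, [0.4656, 0.0005]), (204, 64, [0.4867, 0.0019]), (230, 173, [0.5105, 0.0035]), (337, 119, [0.6085, 0.0099])]
160 [0.5229 0.0173] [0.5183 0.0309] 130
162 [0.523 0.016] [0.5184 0.0292] 132
164 [0.523  0.0147] [0.5185 0.0274] 134
166 [0.5231 0.0135] [0.5186 0.0257] 136
168 [0.5232 0.0122] [0.5187 0.0239] 138
170 [0.5232 0.0109] [0.5188 0.0222] 140
172 [0.5233 0.0096] [0.5188 0.0204] 142
174 [0.5234 0.0083] [0.5189 0.0186] 144
176 [0.5234 0.007 ] [0.519  0.0168] 146
178 [0.5235 0.0057] [0.5191 0.015 ] 148
```

View pics/w11.png

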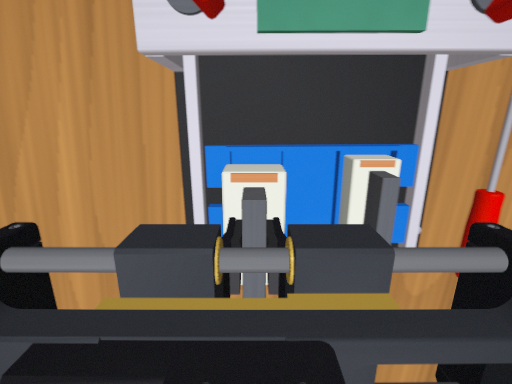

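The held module is level over slot 1, with its rear top edge at row 171.5 and its sides at u = 223 and 285. The carrier's back edge at row 147 agrees with it within about 1 mm. Lowering now.

>>> apply_moves --deltas '[{"gripper": -1, "travel": [-0.05, 0.15, 2], "turn": [0, 0, 0]}, {"gripper": -1, "travel": [0, 0, 2], "turn": [0, 0, 0]}, {"gripper": -1, "travel": [0, 0, 0.8], "turn": [0, 0, 0]}, {"gripper": -1, "travel": [0, 0, 0.5], "turn": [0, 0, 0]}, {"gripper": -1, "travel": [0, 0, 0.3], "turn": [0, 0, 0]}, {"gripper": -1, "travel": [0, 0, 0], "turn": [0, 0, 0]}]'

```text
clock: 34.35
position: [0.538, -0.0314, 0.0587]
orientation: [0.001, 0.683, 0.73, 0.0]
force: [0.3, 0.6, -2.1]
opening: 0.0132
grasp_force: 30.0
```

```bash
python3 st.py
```

```text
34.35 [ 0.538  -0.0314  0.0587] yaw 93.82 F [ 0.3354  0.5803 -2.0824] T [-0.0068 -0.0551  0.0667] op 0.01323304835114857 29.9819353222847 q [-0.2658  0.6636  1.7789  0.      0.6977 -0.3324]
```

Below the wall tops with no contact, so I will finish lowering.

>>> apply_moves --deltas '[{"gripper": -1, "travel": [0, 0, 0.3], "turn": [0, 0, 0]}, {"gripper": -1, "travel": [0, 0, 0.3], "turn": [0, 0, 0]}, {"gripper": -1, "travel": [0, 0, 0.2], "turn": [0, 0, 0]}, {"gripper": -1, "travel": [0, 0, 0], "turn": [0, 0, 0]}]'

```text
clock: 34.75
position: [0.5376, -0.0314, 0.0512]
orientation: [0.0, 0.683, 0.73, 0.0]
force: [-3.5, 0.2, 6.6]
opening: 0.0136
grasp_force: 30.0
```

```bash
python3 st.py
```

```text
34.75 [ 0.5376 -0.0314  0.0512] yaw 93.82 F [-3.4622  0.2368  6.6266] T [0.0056 0.2274 0.0126] op 0.01355980128995643 29.999026358127594 q [-0.2659  0.6768  1.7824 -0.0002  0.6817 -0.3324]
```

>>> apply_moves --deltas '[{"gripper": -0.3, "travel": [0, 0, -0.1], "turn": [0, 0, 0]}, {"gripper": -0.3, "travel": [0, 0, 0], "turn": [0, 0, 0]}, {"gripper": -0.3, "travel": [0, 0, 0], "turn": [0, 0, 0]}, {"gripper": -0.3, "travel": [0, 0, 0], "turn": [0, 0, 0]}, {"gripper": -0.3, "travel": [0, 0, -3], "turn": [0, 0, 0]}, {"gripper": -0.3, "travel": [0, 0, -4], "turn": [0, 0, 0]}, {"gripper": 0, "travel": [-2.9, 1.8, -4], "turn": [0, 0, 0]}, {"gripper": 0, "travel": [-2.9, 1.7, -3], "turn": [0, 0, 0]}, {"gripper": 0, "travel": [-2.9, 1.7, 0], "turn": [0, 0, 0]}, {"gripper": 0, "travel": [0, 0, 0], "turn": [0, 0, 0]}, {"gripper": 0, "travel": [0, 0, 0], "turn": [0, 0, 0]}]'

```text
clock: 35.85
position: [0.5935, -0.1136, 0.1884]
orientation: [-0.001, 0.684, 0.73, -0.0]
force: [-0.6, -0.2, -0.2]
opening: 0.043
grasp_force: 0.0
```

```bash
python3 st.py
python3 - <<'E'
from m import *
a=snap('wrist','w12');p=robot.camera_params('wrist')
for r in rects(a,(0,0,170),(180,50,255),300):
    if 150<r[0][0]<400 and r[0][1]<240: print(np.round(r[0],1),np.round(r[1],1),rz(p,r,.044))
for r in rects(a,(22,200,190),(32,255,255),60):print('yel',np.round(r[0],1),rz(p,r,.092))
b=snap('scene','s12');snap('side','d12')
b=b[90:300,90:400]; b=cv2.resize(b,(560,380),interpolation=cv2.INTER_CUBIC)
a=cv2.resize(a[60:210,120:400],(560,300),interpolation=cv2.INTER_CUBIC)[:215]
cv2.imwrite('pics/c12.png',np.vstack([b,a])[:,:,::-1])
E
```

```text
35.85 [ 0.5935 -0.1136  0.1884] yaw 93.73 F [-0.6223 -0.1811 -0.195 ] T [ 0.0284 -0.0606  0.0338] op 0.04303565870479112 0.0 q [-0.374   0.5399  1.5196  0.0004  1.0838 -0.4393]
[303.4 104.5] [39.7 82. ] (array([ 0.6387, -0.0229]), 93.8, array([0.0411, 0.0841]))
[206.3 103.5] [82.  39.4] (array([ 0.5348, -0.0286]), 93.8, array([0.0408, 0.084 ]))
[349.7  78. ] [ 12.9 157. ] (array([0.6842, 0.0067]), 94.6, array([0.0127, 0.154 ]))
[155.9  78.6] [158.4  13. ] (array([ 0.4814, -0.007 ]), 94.1, array([0.0129, 0.1555]))
yel [255.5 190. ] (array([ 0.5928, -0.1079]), 94.2, array([0.0125, 0.0491]))
```

View pics/c12.png

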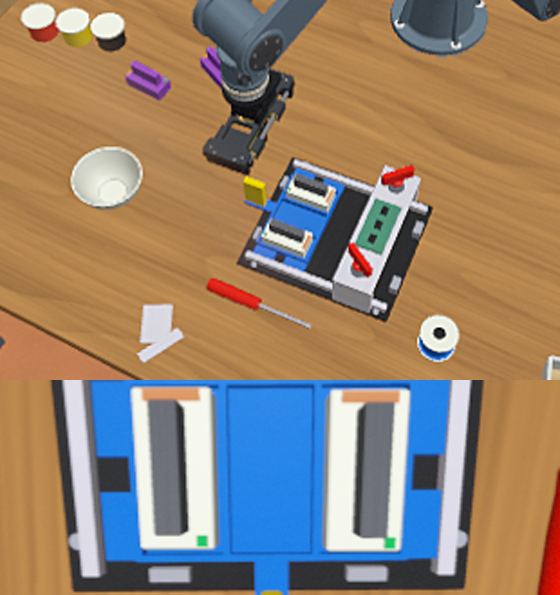

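Both modules are seated flat in slots 1 and 3, at lower-crop (175,465) and (370,465). The scene crop shows no third module, and the bystanders are untouched. Now to grip the handle and push home.

>>> apply_moves --deltas '[{"gripper": 0, "travel": [0, 0.25, 3], "turn": [0, 0, 0]}, {"gripper": 0, "travel": [0, 0, 4], "turn": [0, 0, 0]}, {"gripper": 0, "travel": [0, 0, 4], "turn": [0, 0, 0]}, {"gripper": -0.2, "travel": [0, 0, 2.2], "turn": [0, 0, 0]}, {"gripper": -1, "travel": [0, 0, 0], "turn": [0, 0, 0]}, {"gripper": -1, "travel": [0, 0, 0], "turn": [0, 0, 0]}, {"gripper": -1, "travel": [0, 0, 0], "turn": [0, 0, 0]}, {"gripper": -1, "travel": [0, 0, 0], "turn": [0, 0, 0]}, {"gripper": -1, "travel": [0, 0, 0], "turn": [0, 0, 0]}, {"gripper": -1, "travel": [0, 0, 0], "turn": [0, 0, 0]}, {"gripper": -1, "travel": [0, 0, 0], "turn": [0, 0, 0]}, {"gripper": -1, "travel": [0, 0, -0.05], "turn": [0, 0, 0]}]'

```text
clock: 37.2
position: [0.5958, -0.1133, 0.0586]
orientation: [-0.0, 0.683, 0.73, -0.001]
force: [-4.9, -1.5, 2.2]
opening: 0.0139
grasp_force: 30.0
```

```bash
python3 st.py
```

```text
37.2 [ 0.5958 -0.1133  0.0586] yaw 93.86 F [-4.9209 -1.5119  2.1555] T [-0.2473  0.7402  0.2035] op 0.013908053298934785 30.00502381939441 q [-0.3716  0.7226  1.6016 -0.0012  0.8182 -0.4381]
```

>>> apply_moves --deltas '[{"gripper": -1, "travel": [0.5, -0.12, 0], "turn": [0, 0, 0]}, {"gripper": -1, "travel": [1, 0, 0], "turn": [0, 0, 0]}, {"gripper": -1, "travel": [1.2, 0, 0], "turn": [0, 0, 0]}, {"gripper": -1, "travel": [1.2, 0, 0], "turn": [0, 0, 0]}, {"gripper": -1, "travel": [1.2, 0, 0], "turn": [0, 0, 0]}, {"gripper": -1, "travel": [1.2, 0, 0], "turn": [0, 0, 0]}, {"gripper": -1, "travel": [1.2, 0, 0], "turn": [0, 0, 0]}, {"gripper": -1, "travel": [1.2, 0, 0], "turn": [0, 0, 0]}, {"gripper": -1, "travel": [1.2, 0, 0], "turn": [0, 0, 0]}, {"gripper": -1, "travel": [1.2, 0, 0], "turn": [0, 0, 0]}, {"gripper": -1, "travel": [1.2, 0, 0], "turn": [0, 0, 0]}, {"gripper": -1, "travel": [1.2, 0, 0], "turn": [0, 0, 0]}, {"gripper": -1, "travel": [0.6, 0, 0], "turn": [0, 0, 0]}, {"gripper": -1, "travel": [0, 0, 0], "turn": [0, 0, 0]}]'

```text
clock: 38.6
position: [0.5858, 0.0259, 0.0586]
orientation: [0.001, 0.683, 0.731, -0.001]
force: [-4.4, -7.8, 6.5]
opening: 0.0137
grasp_force: 30.0
```

```bash
python3 st.py
```

```text
38.6 [0.5858 0.0259 0.0586] yaw 93.91 F [-4.3782 -7.7685  6.4637] T [-1.1     0.7704  0.0157] op 0.013731354614394939 29.99502969905734 q [-0.1447  0.7042  1.6552 -0.0044  0.782  -0.2098]
```

>>> apply_moves --deltas '[{"gripper": -1, "travel": [0.4, -0.1, 0], "turn": [0, 0, 0]}, {"gripper": -1, "travel": [0.4, 0, 0], "turn": [0, 0, 0]}, {"gripper": -1, "travel": [0, 0, 0], "turn": [0, 0, 0]}]'

```text
clock: 38.9
position: [0.5852, 0.0333, 0.0586]
orientation: [0.002, 0.683, 0.731, -0.001]
force: [-2.3, -7.5, 4.6]
opening: 0.0134
grasp_force: 30.0
```

```bash
python3 st.py
```

```text
38.9 [0.5852 0.0333 0.0586] yaw 93.88 F [-2.2847 -7.5256  4.5686] T [-1.2618  0.5879  0.0982] op 0.01343592013675906 30.0134442653507 q [-0.132   0.7036  1.6571 -0.0044  0.7788 -0.1966]
```

Still sliding at 7.5 N; a little further until the stop.

>>> apply_moves --deltas '[{"gripper": -1, "travel": [0.3, 0, 0], "turn": [0, 0, 0]}, {"gripper": -1, "travel": [0.2, 0, 0], "turn": [0, 0, 0]}, {"gripper": -1, "travel": [0, 0, 0], "turn": [0, 0, 0]}]'

```text
clock: 39.2
position: [0.5849, 0.0378, 0.0586]
orientation: [0.002, 0.683, 0.731, -0.001]
force: [-3.1, -9.7, 4.8]
opening: 0.0139
grasp_force: 30.0
```

```bash
python3 st.py
```

```text
39.2 [0.5849 0.0378 0.0586] yaw 93.88 F [-3.0551 -9.7279  4.8461] T [-1.4652  0.6049  0.084 ] op 0.01385605921743149 30.011490415781736 q [-0.124   0.7036  1.6571 -0.0052  0.7789 -0.1881]
```

>>> apply_moves --deltas '[{"gripper": -1, "travel": [0.2, 0, 0], "turn": [0, 0, 0]}, {"gripper": -1, "travel": [0.1, 0, 0], "turn": [0, 0, 0]}, {"gripper": -1, "travel": [0, 0, 0], "turn": [0, 0, 0]}]'

```text
clock: 39.5
position: [0.5848, 0.0393, 0.0586]
orientation: [0.003, 0.682, 0.731, -0.002]
force: [-3.3, -14.4, 4.2]
opening: 0.0136
grasp_force: 30.0
```

```bash
python3 st.py
```

```text
39.5 [0.5848 0.0393 0.0586] yaw 93.93 F [ -3.2886 -14.4208   4.1664] T [-2.2327  0.6288  0.0869] op 0.01363190232396672 30.007122438400984 q [-0.1204  0.7037  1.6569 -0.0084  0.7788 -0.1829]
```

>>> apply_moves --deltas '[{"gripper": -1, "travel": [0.2, 0, 0], "turn": [0, 0, 0]}, {"gripper": -1, "travel": [0, 0, 0], "turn": [0, 0, 0]}]'

```text
clock: 39.7
position: [0.5848, 0.0394, 0.0587]
orientation: [0.004, 0.682, 0.731, -0.003]
force: [-4.5, -19.2, 4.6]
opening: 0.0139
grasp_force: 30.0
```

```bash
python3 st.py
```

```text
39.7 [0.5848 0.0394 0.0587] yaw 93.99 F [ -4.4635 -19.1673   4.5515] T [-3.2404  0.6852  0.0557] op 0.013922460140928171 30.006505572237074 q [-0.1186  0.7035  1.6567 -0.0124  0.7788 -0.1795]
```

The carrier is against the back stop: a further 2 mm of command gave no travel and 19 N. I will release it and go to screw A.

>>> apply_moves --deltas '[{"gripper": -1, "travel": [-0.45, 0.05, 0], "turn": [0, 0, 0]}, {"gripper": 1, "travel": [0, 0, 0], "turn": [0, 0, 0]}, {"gripper": 1, "travel": [0, 0, 0], "turn": [0, 0, 0]}, {"gripper": 1, "travel": [0, 0, 0], "turn": [0, 0, 0]}, {"gripper": 1, "travel": [0, 0, 0], "turn": [0, 0, 0]}, {"gripper": 1, "travel": [0, 0, -3], "turn": [0, 0, 0]}, {"gripper": 1, "travel": [0, 0, -4], "turn": [0, 0, 0]}, {"gripper": 1, "travel": [2.7, -3.1, -3.8], "turn": [0, 0, 0]}, {"gripper": 1, "travel": [2.7, -3.1, -3.4], "turn": [0, 0, 0]}, {"gripper": 1, "travel": [2.6, -3.1, 0], "turn": [0, 0, 0]}, {"gripper": 1, "travel": [0, 0, 0], "turn": [0, 0, -1]}, {"gripper": 1, "travel": [0, 0, 0], "turn": [0, 0, -1]}, {"gripper": 1, "travel": [0, 0, 0], "turn": [0, 0, -1]}, {"gripper": 1, "travel": [0, 0, 0], "turn": [0, 0, -1]}, {"gripper": 1, "travel": [0, 0, 0], "turn": [0, 0, -1]}, {"gripper": 1, "travel": [0, 0, 0], "turn": [0, 0, -1]}, {"gripper": 1, "travel": [0, 0, 0], "turn": [0, 0, -1]}, {"gripper": 1, "travel": [0, 0, 0], "turn": [0, 0, -1]}, {"gripper": 1, "travel": [0, 0, 0], "turn": [0, 0, -1]}, {"gripper": 1, "travel": [0, 0, 0], "turn": [0, 0, 0]}]'

```text
clock: 41.7
position: [0.4921, 0.1107, 0.1933]
orientation: [0.0, 0.352, 0.936, 0.0]
force: [0.1, -0.4, -0.6]
opening: 0.0867
grasp_force: 0.0
```

```bash
python3 knob.py .140; python3 st.py
```

```text
[0.49214721 0.11066667 0.19332577] yaw 138.82288159481382
bright [255.  198.1] (array([0.4864, 0.1185]), 136.8, array([0.0142, 0.0575]))
all [252. 196.] [72. 24.] (array([0.4856, 0.1158]), 139.3, array([0.02  , 0.0652]))
41.75 [0.4922 0.1106 0.1933] yaw 138.73 F [-0.1089  0.7863  0.8574] T [ 0.0351 -0.1485  0.0067] op 0.0869739968556467 0.0 q [-0.0009  0.4075  1.7631  0.0002  0.9707 -0.8515]
```

>>> apply_moves --deltas '[{"gripper": 1, "travel": [0.53, -0.15, 3], "turn": [0, 0, 0]}, {"gripper": 0.1, "travel": [0, 0, 3], "turn": [0, 0, 0]}, {"gripper": -0.2, "travel": [0, 0, 2.1], "turn": [0, 0, 0]}, {"gripper": -1, "travel": [0, 0, 0], "turn": [0, 0, 0]}, {"gripper": -1, "travel": [0, 0, 0], "turn": [0, 0, 0]}, {"gripper": -1, "travel": [0, 0, 0], "turn": [0, 0, 0]}, {"gripper": -1, "travel": [0, 0, 0], "turn": [0, 0, 0]}, {"gripper": -1, "travel": [0, 0, 0], "turn": [0, 0, 0]}, {"gripper": -1, "travel": [0, 0, 0], "turn": [0, 0, 0]}, {"gripper": -1, "travel": [0, 0, 0], "turn": [0, 0, 0]}, {"gripper": -1, "travel": [0, 0, 0], "turn": [0, 0, 0]}, {"gripper": -1, "travel": [0, 0, 0], "turn": [0, 0, 0]}, {"gripper": -1, "travel": [0, 0, 0.04], "turn": [0, 0, 1]}, {"gripper": -1, "travel": [0, 0, 0.045], "turn": [0, 0, 1]}, {"gripper": -1, "travel": [0, 0, 0.045], "turn": [0, 0, 1]}]'

```text
clock: 43.25
position: [0.4873, 0.1128, 0.1112]
orientation: [0.0, 0.472, 0.881, 0.0]
force: [-0.8, 0.3, 0.8]
opening: 0.0115
grasp_force: 30.0
```

```bash
python3 st.py
```

```text
43.25 [0.4873 0.1128 0.1112] yaw 123.62 F [-0.842   0.2617  0.8164] T [ 0.0827 -0.0718  0.0874] op 0.011510690581374883 29.996994570828974 q [ 0.0036  0.5371  1.8457  0.0002  0.7585 -0.5834]
```

>>> apply_moves --deltas '[{"gripper": -1, "travel": [0, 0, 0.045], "turn": [0, 0, 1]}, {"gripper": -1, "travel": [0, 0, 0.045], "turn": [0, 0, 1]}, {"gripper": -1, "travel": [0, 0, 0.045], "turn": [0, 0, 1]}, {"gripper": -1, "travel": [0, 0, 0.045], "turn": [0, 0, 1]}, {"gripper": -1, "travel": [0, 0, 0.045], "turn": [0, 0, 1]}, {"gripper": -1, "travel": [0, 0, 0.045], "turn": [0, 0, 1]}, {"gripper": -1, "travel": [0, 0, 0.045], "turn": [0, 0, 1]}, {"gripper": -1, "travel": [0, 0, 0.045], "turn": [0, 0, 1]}, {"gripper": -1, "travel": [0, 0, 0.045], "turn": [0, 0, 1]}, {"gripper": -1, "travel": [0, 0, 0.045], "turn": [0, 0, 1]}, {"gripper": -1, "travel": [0, 0, 0.045], "turn": [0, 0, 1]}, {"gripper": -1, "travel": [0, 0, 0.045], "turn": [0, 0, 1]}, {"gripper": -1, "travel": [0, 0, 0.045], "turn": [0, 0, 1]}, {"gripper": -1, "travel": [0, 0, 0.045], "turn": [0, 0, 1]}, {"gripper": -1, "travel": [0, 0, 0.045], "turn": [0, 0, 1]}, {"gripper": -1, "travel": [0, 0, 0.045], "turn": [0, 0, 1]}, {"gripper": -1, "travel": [0, 0, 0.045], "turn": [0, 0, 1]}, {"gripper": -1, "travel": [0, 0, 0.045], "turn": [0, 0, 1]}, {"gripper": -1, "travel": [0, 0, 0.045], "turn": [0, 0, 1]}, {"gripper": -1, "travel": [0, 0, 0.045], "turn": [0, 0, 1]}]'

```text
clock: 45.25
position: [0.4872, 0.1128, 0.1024]
orientation: [-0.0, 0.979, 0.205, 0.0]
force: [-1.3, 0.7, 4.2]
opening: 0.0116
grasp_force: 30.0
```

```bash
python3 st.py
```

```text
45.25 [0.4872 0.1128 0.1024] yaw 23.62 F [-1.305   0.6979  4.2384] T [0.1373 0.0958 0.0801] op 0.011584445980541381 29.997299294918776 q [0.0036 0.5528 1.8518 0.0002 0.7368 1.162 ]
```

>>> apply_moves --deltas '[{"gripper": -1, "travel": [0, 0, 0.03], "turn": [0, 0, 1]}, {"gripper": -1, "travel": [0, 0, 0.03], "turn": [0, 0, 1]}, {"gripper": -1, "travel": [0, 0, 0.03], "turn": [0, 0, 1]}, {"gripper": -1, "travel": [0, 0, 0.03], "turn": [0, 0, 1]}, {"gripper": -1, "travel": [0, 0, 0], "turn": [0, 0, 0.8]}, {"gripper": -1, "travel": [0, 0, 0], "turn": [0, 0, 0]}]'

```text
clock: 45.85
position: [0.4872, 0.1128, 0.1005]
orientation: [-0.0, 1.0, -0.001, -0.0]
force: [0.1, 0.2, -3.1]
opening: 0.0119
grasp_force: 30.0
```

```bash
python3 st.py
```

```text
45.85 [0.4872 0.1128 0.1005] yaw -0.15 F [ 0.0995  0.2341 -3.1492] T [ 0.1995 -0.1699  0.1356] op 0.011947278531491558 29.998930050060153 q [0.0036 0.5564 1.8528 0.0002 0.7325 1.5769]
```

>>> apply_moves --deltas '[{"gripper": -1, "travel": [0, 0, 0], "turn": [0, 0, 0.6]}, {"gripper": -1, "travel": [0, 0, 0], "turn": [0, 0, 0.6]}, {"gripper": -1, "travel": [0, 0, 0], "turn": [0, 0, 0]}]'

```text
clock: 46.15
position: [0.4867, 0.1128, 0.1006]
orientation: [0.0, 0.999, -0.052, -0.0]
force: [0.3, 1.3, -3.6]
opening: 0.0125
grasp_force: 30.6
```

```bash
python3 st.py
```

```text
46.15 [0.4867 0.1128 0.1006] yaw -5.98 F [ 0.3394  1.3057 -3.6109] T [ 0.3094 -0.057   0.6428] op 0.012496238837527075 30.61212351807626 q [ 0.0039  0.5561  1.8532 -0.0005  0.7333  1.6794]
```

>>> apply_moves --deltas '[{"gripper": 1, "travel": [0, 0, 0], "turn": [0, 0, -0.3]}, {"gripper": 1, "travel": [0, 0, 0], "turn": [0, 0, 0]}, {"gripper": 1, "travel": [0, 0, 0], "turn": [0, 0, 0]}, {"gripper": 1, "travel": [0, 0, 0], "turn": [0, 0, 0]}, {"gripper": 1, "travel": [0, 0, -3], "turn": [0, 0, 0]}, {"gripper": 1, "travel": [0, 0, -3], "turn": [0, 0, 0]}, {"gripper": 1, "travel": [0, 0, -3.3], "turn": [0, 0, 0]}, {"gripper": 1, "travel": [4.4, -0.7, 0], "turn": [0, 0, 0]}, {"gripper": 1, "travel": [4.4, -0.7, 0], "turn": [0, 0, 0]}, {"gripper": 1, "travel": [4.4, -0.7, 0], "turn": [0, 0, 0]}, {"gripper": 1, "travel": [4.5, -0.7, 0], "turn": [0, 0, -1]}, {"gripper": 1, "travel": [0, 0, 0], "turn": [0, 0, -1]}, {"gripper": 1, "travel": [0, 0, 0], "turn": [0, 0, -1]}, {"gripper": 1, "travel": [0, 0, 0], "turn": [0, 0, -1]}, {"gripper": 1, "travel": [0, 0, 0], "turn": [0, 0, -1]}, {"gripper": 1, "travel": [0, 0, 0], "turn": [0, 0, -1]}, {"gripper": 1, "travel": [0, 0, 0], "turn": [0, 0, -1]}, {"gripper": 1, "travel": [0, 0, 0], "turn": [0, 0, -1]}, {"gripper": 1, "travel": [0, 0, 0], "turn": [0, 0, -1]}, {"gripper": 1, "travel": [0, 0, 0], "turn": [0, 0, -1]}]'

```text
clock: 48.15
position: [0.6656, 0.126, 0.1937]
orientation: [-0.0, 0.922, 0.387, -0.0]
force: [0.5, -0.1, -0.7]
opening: 0.0871
grasp_force: 0.0
```

>>> apply_moves --deltas '[{"gripper": 1, "travel": [0, 0, 0], "turn": [0, 0, -1]}, {"gripper": 1, "travel": [0, 0, 0], "turn": [0, 0, -1]}, {"gripper": 1, "travel": [0, 0, 0], "turn": [0, 0, 0]}, {"gripper": 1, "travel": [0, 0, 0], "turn": [0, 0, 0]}]'

```text
clock: 48.55
position: [0.6657, 0.126, 0.1937]
orientation: [-0.0, 0.886, 0.463, -0.0]
force: [-0.0, -0.2, 0.5]
opening: 0.0869
grasp_force: 0.0
```

```bash
python3 knob.py .140; python3 st.py
```

```text
[0.66569823 0.12596326 0.19373625] yaw 55.19293093997574
bright [387.5 224.5] (array([0.7487, 0.0494]), 91.4, array([0.0077, 0.0169]))
bright [253.9 203.5] (array([0.6657, 0.1302]), 59.1, array([0.0086, 0.056 ]))
bright [362.4  25.1] (array([0.8043, 0.1953]), 75.0, array([0.0114, 0.0357]))
all [386.3 224.6] [32.8 18.4] (array([0.7497, 0.0435]), 92.0, array([0.0157, 0.0328]))
all [255. 201.] [72. 24.] (array([0.6659, 0.1288]), 55.9, array([0.0201, 0.066 ]))
all [362.1  25.5] [55.7 18.3] (array([0.8085, 0.1954]), 74.6, array([0.0129, 0.038 ]))
48.6 [0.6657 0.126  0.1938] yaw 55.21 F [ 0.5845  0.4955 -0.3226] T [ 0.0266 -0.0194  0.0284] op 0.08700358057703604 0.0 q [0.0225 0.6296 1.3181 0.     1.1942 0.6296]
```

>>> apply_moves --deltas '[{"gripper": 1, "travel": [0, 0.1, 3], "turn": [0, 0, -0.5]}, {"gripper": 0.1, "travel": [0, 0, 3], "turn": [0, 0, 0]}, {"gripper": -0.2, "travel": [0, 0, 2.1], "turn": [0, 0, 0]}, {"gripper": -1, "travel": [0, 0, 0], "turn": [0, 0, 0]}, {"gripper": -1, "travel": [0, 0, 0], "turn": [0, 0, 0]}, {"gripper": -1, "travel": [0, 0, 0], "turn": [0, 0, 0]}, {"gripper": -1, "travel": [0, 0, 0], "turn": [0, 0, 0]}, {"gripper": -1, "travel": [0, 0, 0], "turn": [0, 0, 0]}, {"gripper": -1, "travel": [0, 0, 0], "turn": [0, 0, 0]}, {"gripper": -1, "travel": [0, 0, 0], "turn": [0, 0, 0]}, {"gripper": -1, "travel": [0, 0, 0], "turn": [0, 0, 0]}, {"gripper": -1, "travel": [0, 0, 0], "turn": [0, 0, 0]}, {"gripper": -1, "travel": [0, 0, 0.04], "turn": [0, 0, -1]}, {"gripper": -1, "travel": [0, 0, 0.045], "turn": [0, 0, -1]}, {"gripper": -1, "travel": [0, 0, 0.045], "turn": [0, 0, -1]}]'

```text
clock: 50.1
position: [0.6667, 0.1255, 0.1117]
orientation: [0.0, 0.804, 0.595, 0.0]
force: [0.1, 1.1, 1.2]
opening: 0.0117
grasp_force: 30.0
```

```bash
python3 st.py
```

```text
50.1 [0.6667 0.1255 0.1117] yaw 72.99 F [0.0929 1.0966 1.2378] T [-0.1137 -0.0252 -0.0795] op 0.011746679846055668 30.000624521635473 q [0.0217 0.7248 1.3789 0.0001 1.0377 0.3185]
```

>>> apply_moves --deltas '[{"gripper": -1, "travel": [0, 0, 0.045], "turn": [0, 0, -1]}, {"gripper": -1, "travel": [0, 0, 0.045], "turn": [0, 0, -1]}, {"gripper": -1, "travel": [0, 0, 0.045], "turn": [0, 0, -1]}, {"gripper": -1, "travel": [0, 0, 0.045], "turn": [0, 0, -1]}, {"gripper": -1, "travel": [0, 0, 0.045], "turn": [0, 0, -1]}, {"gripper": -1, "travel": [0, 0, 0.045], "turn": [0, 0, -1]}, {"gripper": -1, "travel": [0, 0, 0.045], "turn": [0, 0, -1]}, {"gripper": -1, "travel": [0, 0, 0.045], "turn": [0, 0, -1]}, {"gripper": -1, "travel": [0, 0, 0.045], "turn": [0, 0, -1]}, {"gripper": -1, "travel": [0, 0, 0.045], "turn": [0, 0, -1]}, {"gripper": -1, "travel": [0, 0, 0.045], "turn": [0, 0, -1]}, {"gripper": -1, "travel": [0, 0, 0.045], "turn": [0, 0, -1]}, {"gripper": -1, "travel": [0, 0, 0.045], "turn": [0, 0, -1]}, {"gripper": -1, "travel": [0, 0, 0.045], "turn": [0, 0, -1]}, {"gripper": -1, "travel": [0, 0, 0.045], "turn": [0, 0, -1]}, {"gripper": -1, "travel": [0, 0, 0.045], "turn": [0, 0, -1]}, {"gripper": -1, "travel": [0, 0, 0.045], "turn": [0, 0, -1]}, {"gripper": -1, "travel": [0, 0, 0.045], "turn": [0, 0, -1]}, {"gripper": -1, "travel": [0, 0, 0.045], "turn": [0, 0, -1]}, {"gripper": -1, "travel": [0, 0, 0.045], "turn": [0, 0, -1]}]'

```text
clock: 52.1
position: [0.667, 0.1257, 0.103]
orientation: [0.0, 0.061, 0.998, 0.0]
force: [-0.7, 0.3, 1.5]
opening: 0.0117
grasp_force: 30.0
```

>>> apply_moves --deltas '[{"gripper": -1, "travel": [0, 0, 0.03], "turn": [0, 0, -1]}, {"gripper": -1, "travel": [0, 0, 0.03], "turn": [0, 0, -1]}, {"gripper": -1, "travel": [0, 0, 0.03], "turn": [0, 0, -1]}, {"gripper": -1, "travel": [0, 0, 0.02], "turn": [0, 0, -1]}, {"gripper": -1, "travel": [0, 0, 0], "turn": [0, 0, 0]}]'

```text
clock: 52.6
position: [0.667, 0.1257, 0.1013]
orientation: [0.0, -0.111, 0.994, 0.0]
force: [1.1, 1.0, -1.2]
opening: 0.0117
grasp_force: 30.0
```

```bash
python3 st.py
```

```text
52.6 [0.667  0.1257 0.1013] yaw -167.21 F [ 1.1243  1.0336 -1.2359] T [ 0.279  -0.2834  0.0222] op 0.011718066057164737 29.998402423225343 q [ 0.0218  0.738   1.3846  0.0005  1.0183 -1.7725]
```

Now at 192.8° with no stop yet; keep turning until it binds.

>>> apply_moves --deltas '[{"gripper": -1, "travel": [0, 0, 0], "turn": [0, 0, -0.6]}, {"gripper": -1, "travel": [0, 0, 0], "turn": [0, 0, -0.6]}, {"gripper": -1, "travel": [0, 0, 0], "turn": [0, 0, 0]}]'

```text
clock: 52.9
position: [0.6668, 0.1257, 0.101]
orientation: [0.0, -0.161, 0.987, 0.0]
force: [2.1, 1.5, -2.7]
opening: 0.0118
grasp_force: 30.0
```

```bash
python3 st.py
```

```text
52.9 [0.6668 0.1257 0.101 ] yaw -161.43 F [ 2.1001  1.5243 -2.6961] T [ 0.2639 -0.4378 -0.6429] op 0.011781058109136124 29.998479927890003 q [ 0.0216  0.7383  1.3849  0.0011  1.0182 -1.874 ]
```

Screw B is tight at 0.64 N m against the stop. I will release, withdraw and check.

>>> apply_moves --deltas '[{"gripper": 1, "travel": [0, 0, 0], "turn": [0, 0, 0.25]}, {"gripper": 1, "travel": [0, 0, 0], "turn": [0, 0, 0]}, {"gripper": 1, "travel": [0, 0, 0], "turn": [0, 0, 0]}, {"gripper": 1, "travel": [0, 0, 0], "turn": [0, 0, 0]}, {"gripper": 1, "travel": [0, 0, 0], "turn": [0, 0, 0]}, {"gripper": 1, "travel": [0, 0, -3], "turn": [0, 0, 0]}, {"gripper": 1, "travel": [0, 0, -4], "turn": [0, 0, 0]}, {"gripper": 1, "travel": [0, 0, -4], "turn": [0, 0, 0]}, {"gripper": 1, "travel": [0, 4, -4], "turn": [0, 0, 0]}, {"gripper": 1, "travel": [0, 4, -2], "turn": [0, 0, 0]}, {"gripper": 1, "travel": [0, 4, 0], "turn": [0, 0, 0]}, {"gripper": 1, "travel": [0, 4, 0], "turn": [0, 0, 0]}, {"gripper": 1, "travel": [0, 0, 0], "turn": [0, 0, 0]}, {"gripper": 1, "travel": [0, 0, 0], "turn": [0, 0, 0]}]'

```text
clock: 54.3
position: [0.6192, 0.2745, 0.2668]
orientation: [-0.0, -0.154, 0.988, -0.0]
force: [-0.3, -0.9, 0.6]
opening: 0.0871
grasp_force: 0.0
```

```bash
python3 st.py
python3 - <<'E'
from m import *
a=snap('scene','s13');b=snap('side','d13')
a=cv2.resize(a[160:290,190:370],(540,390),interpolation=cv2.INTER_CUBIC)[:290]
b=cv2.resize(b[160:300,160:340],(540,420),interpolation=cv2.INTER_CUBIC)[:300]
cv2.imwrite('pics/c13.png',np.vstack([a,b])[:,:,::-1])
E
```

```text
54.3 [0.6192 0.2745 0.2668] yaw -162.31 F [-0.284  -0.9134  0.5541] T [ 0.07   -0.1066 -0.0111] op 0.08708056582370524 0.0 q [ 0.253   0.5605  1.2391 -0.0007  1.3421 -1.6264]
```

View pics/c13.png

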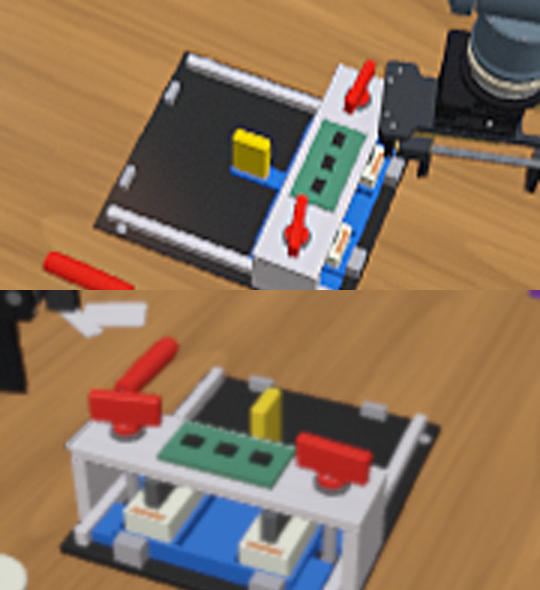

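The crops show the carrier home at the back stops with both modules flat under the bridge, and both knobs turned back and low. The gripper is clear, so I will hand in.

```bash
python3 -c "
from workcell import robot
print(robot.hand_in())"
```

```text
the job is handed in; nothing more can be done
None
```

I handed the job in at 54 s: both locks undone (B has the reverse thread), both modules found on the bench seated in slots 1 and 3, the carrier pushed home to its back stops, and both screws tight; I saw no third module, and no judging result came back.

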